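# Load the microscopy kit tray and hold it squared in the light pad's corner

## Robot

A 7-joint arm with a two-finger parallel gripper is mounted at the origin on the work surface. World frame = base frame: x ahead of the robot, y to its left, z up, the work surface at z = 0. Lengths are in m, angles in rad, forces in N, time in s.
With the tool pointing down it reaches from about 0.4 to 0.9 m from the base axis. Payload 5.5 kg.
Tool frame: the origin (TCP) lies midway between the tips of the shut fingers; the grasp point (between the pads) lies bot.tcp_to_grasp behind it (bot.tcp_to_grasp is the distance from the TCP to the grasp point, in m); z points along the fingers, y is the direction in which the jaws open and shut (so a half turn about z gives the same grasp; the last joint's range is limited). The gripper opens to 92 mm and grips with 3 to 60 N. Pads are 19 mm wide; open, the fingers measure 130 mm over their backs; the gripper's body (75 mm by 190 mm) begins 47 mm behind the grasp point.
Start: joints at [1.487, 0.501, -0.427, 1.55, 0.221, 1.138, -0.21], TCP at [0.221, -0.611, 0.227] pointing down, gripper open.
Joint ranges: [-2.88, 2.88], [-0.31, 2.03], [-1.54, 1.56], [0.2, 2.42], [-1.41, 4.55], [0.19, 2.02], [-2.57, 2.57]. Speed limits (rad/s): [2.57, 2.57, 3.14, 3.14, 3.14, 3.14, 3.14].

## Interface

Orientations are given as [roll, pitch, yaw] about the fixed x, y, z axes, in that order (R = Rz(yaw) Ry(pitch) Rx(roll)).
In Python, from cell import bot, viewer gives the robot as it stands. The module is installed in compiled form; this text tells all that it offers.
- The arm moves only by the tool servo_tool, never from a script. Its argument "rows" is a list of rows, each an object with "grip": the finger opening in mm, from 0 to 91.8; "xyz": the shift along the tool's x, y, z in mm, a list of three; "turn": the turn, a rotation vector about the tool's x, y, z in degrees, a list of three. In form: [{"grip": grip, "xyz": [x, y, z], "turn": [wx, wy, wz]}, ...]. A call has 1 to 8 rows; each row is the pose to reach, as a shift and turn from the pose commanded when the call began, along the tool's axes at that moment; what a row does not reach only later rows make up. A row lasts 1/10 s, in which the tool goes at most 50 mm and 8.59 degrees, less where a joint would pass 70% of its speed; a pose out of reach is approached as far as the arm can. A call with a gripper value outside its range is refused whole. The fingers move at their own pace and stop on an object; "force" is the grip in N (left out, the last holds). Time passes only in rows, so rows that repeat a pose let the fingers close. It gives the time, the measured TCP pose, the force and the opening at its end, in the units of the state.
- bot.observe(): the state, without advancing time (a new reading comes with each control period).
- viewer.read_camera(name): name is "scene" or "top" or "wrist"; returns a dict with "color" (480x640x3 uint8, red, green, blue), "intrinsics" (3x3 intrinsics, pixels), "dist" ([k1, k2, p1, p2, k3] as OpenCV has them; the pictures are not rectified), "world_from_camera" (4x4, takes a point from camera to world coordinates). Camera axes: x right, y down, z forward; pixel columns grow to the right and rows downward; lengths in m; the calibration is good to about 2 mm. A picture is of the moment at which its call begins. There is no depth.
- bot.job_done(): hands the job in, once; it reports no verdict.
The state is a dict: "t": time; "joint_pos": joint angles; "joint_vel": joint speeds; "tau": joint torques, N m; "eef_pos": TCP position; "tcp_rot": TCP orientation; "wrist_force": force on the tool from outside, world axes, zero at the start; "moment": the same for the moment, N m; "grip_width": opening from 0.0 (shut) to 1.0 (fully open).
Only numpy, scipy, OpenCV 4.12 (cv2) and the standard library are available. Lean on these libraries where they do the work, as an engineer would, in place of code of your own. Each camera call takes 0.05 s, during which the arm holds its last target. There are 200 camera calls.

## Task

Stand the slide carton, the lidded sample jar and the spare eyepiece upright in the dark steel tray. Then bring the loaded tray into the corner of the light pad's two fences, without ramming it, so that it lies flat and squarely against both, and finish with the gripper still on the tray, pressing it firmly against both fences at once while the overhead inventory picture is taken. Leave the other loose things on the table where they are.

Things in the scene. Friction and masses are not known exactly. Their poses are not given: they have to be found in the camera images.
- pad: Light pad fixed to the table: grey slab 300 x 220 x 15 mm (x, y, z) with a smooth white top on which the tray slides easily (friction about 0.25, as on the fences). Origin at the centre of its underside; its yaw and place vary. Two aluminium fences stand on its far (+x) and left (+y) edges.
- fence_far: Fixed straight aluminium fence along the pad's +x edge: 206 long (along pad y), 14 thick, 16 mm tall above the pad's top. Its inner face looks to pad -x, at pad x = 136 mm. Origin at the bottom of the inner corner where both fences meet; axes as the pad's.
- fence_left: Fixed straight aluminium fence along the pad's +y edge: 286 long (along pad x), 14 thick, 16 mm tall above the pad's top. Its inner face looks to pad -y, at pad y = 96 mm. Origin at the same inner corner; axes as the pad's.
- fence_corner (a point): The inner corner where both fence faces meet, on the pad's top: 136, 96, 15 mm in the pad's frame; axes as the pad's.
- tray: Loose open dark steel tray, 0.28 to 0.44 kg, 190 x 120 mm (x, y), walls 4 mm thick, 16 mm high, lying on the pad some cm off both fences, turned up to 0.2 rad from the pad. Origin at the centre of its underside. Inside: floor 4 mm up, free space x -65 to 91, y -56 to 56 mm. Its -x end is a solid ledge (x -95 to -65, 16 mm high) with an upright black grip bar (see tray_grip).
- tray_corner (a point): The tray's outer bottom corner at +x, +y (95, 60, 0 mm in the tray's frame), which goes to the fence corner. Pressed home, tray and pad axes are parallel and the tray's origin is at 41, 36, 15 mm in the pad's frame.
- tray_grip (a point): Centre of the top of the tray's fixed grip bar, at -80, 0, 62 mm in the tray's frame. The bar is 24 long (tray x), 12 thick (tray y) and rises from the ledge at 16 mm; its flat sides look to tray +y and -y.
- slide_box: Closed blue carton with a white paper band, 50 x 40 x 46 mm (x, y, z), 80 g, standing on the table. Origin at the centre of its underside.
- jar: Round clear jar with white lid, 38 mm diameter, 50 mm tall, 60 to 130 g, standing. Origin at the centre of its underside.
- eyepiece: Spare microscope eyepiece standing on its wide black end: black collar 34 mm diameter up to 20 mm, then a steel barrel 25 mm diameter up to 50 mm; 70 g. Origin at the centre of its underside.
- dropper_bottle: Bystander: slim amber bottle with black cap, 34 mm diameter, 85 mm tall. Origin under its centre.
- petri_dish: Bystander: flat glass dish, 90 mm diameter, 14 mm tall. Origin under its centre.
- eraser: Bystander: white eraser 36 x 17 x 12 mm. Origin under its centre.
- forceps: Bystander: steel forceps lying flat, 120 x 9 x 9 mm. Origin under its centre.
- pencil: Bystander: short wooden pencil, 112 mm long, 7 mm thick. Origin under its middle.
Not all that is in view belongs to the job. Several things look just like the slide_box: the one meant starts nearest to the robot's base.

How it is judged:
On the way:
1. carton, jar and eyepiece all stand in the tray on its floor, let go (x of slide_box in the frame of tray between -0.064 and 0.09 m and y of slide_box in the frame of tray between -0.055 and 0.055 m and z of slide_box in the frame of tray between 0 and 0.008 m and angle between each of slide_box, jar, eyepiece's own z axis and vertical below 0.15 rad and contact force between the fingers and slide_box below 0.1 N and x of jar in the frame of tray between -0.064 and 0.09 m and y of jar in the frame of tray between -0.055 and 0.055 m and z of jar in the frame of tray between 0 and 0.008 m and contact force between the fingers and jar below 0.1 N and x of eyepiece in the frame of tray between -0.064 and 0.09 m and y of eyepiece in the frame of tray between -0.055 and 0.055 m and z of eyepiece in the frame of tray between 0 and 0.008 m and contact force between the fingers and eyepiece below 0.1 N), for 0.2 s.
At the end, for the whole second after the job is handed in: All three stand (tilt < 0.15 rad) on the tray floor, untouched; tray flat on the pad, at rest, its corner within 3 mm of the fence corner on each pad axis, parallel within 0.025 rad; fingers touch it with > 1 N and it presses on each fence with > 1 N throughout the last second (all of step 1 and z of tray in the frame of pad below 0.0185 m and angle between tray's own z axis and vertical below 0.03 rad and x of tray_corner in the frame of fence_corner between -0.003 and 0.003 m and y of tray_corner in the frame of fence_corner between -0.003 and 0.003 m and angle between the x axis of tray and the x axis of pad, either way round below 0.025 rad and contact force between tray and fence_far above 1 N and contact force between tray and fence_left above 1 N and contact force between the fingers and tray above 1 N and linear speed of tray below 0.01 m/s); the arm keeps its last pose, push and grip.
It fails at once if a bystander is moved by more than 30 mm (distance of any of dropper_bottle, petri_dish, eraser, forceps, pencil from where it was at the start of the episode above 0.03 m).
It fails at once if the tray is rammed into a fence with over 60 N (contact force between tray and fence_far above 60 N or contact force between tray and fence_left above 60 N).
It also fails if it takes over 72 s, if anything falls off the work surface, if the arm or the gripper's body presses on something with over 40 N, if the wrist force passes 120 N, or if a joint passes its speed limit or range.

## Working session

There is one attempt and no reset: what is moved stays moved. The work goes in short steps, Python scripts to look and compute and a tool call to move; the robot and the scene stay as the last step left them, time stands still between calls to the robot, and variables do not carry over. Pictures are saved under pics/ and viewed, about 8 in all and at most 12, crops included, and the job is handed in when it is done.

Besides the shell and the picture viewer there is one more tool, called after "Emit:" by a JSON object that holds its "name" and its "arguments", one argument or row to a line. servo_tool: Moves the arm, as the interface text tells. Its arguments: {"type":"object","properties":{"rows":{"type":"array"},"force":{"type":"number"}},"required":["rows"]}

```bash
mkdir -p pics; cat > h.py <<'E'
import numpy as np, cv2, pickle
from scipy.spatial.transform import Rotation as R
from cell import bot, viewer
def snap(n,f):
    d=viewer.read_camera(n); cv2.imwrite(f'pics/{f}.png',d['color'][...,::-1]); pickle.dump(d,open(f'pics/{f}.pkl','wb')); return d
def ld(f): return pickle.load(open(f'pics/{f}.pkl','rb'))
def ray(d,p):
    q=cv2.undistortPoints(np.array(p,float).reshape(-1,1,2),np.array(d['intrinsics']),np.array(d['dist'])).reshape(-1,2)
    T=np.array(d['world_from_camera']); v=np.c_[q,np.ones(len(q))]@T[:3,:3].T
    return T[:3,3],v
def atz(d,p,z):
    o,v=ray(d,p); return o+v*((z-o[2])/v[:,2])[:,None]
def proj(d,X):
    T=np.linalg.inv(np.array(d['world_from_camera'])); 
    return cv2.projectPoints(np.array(X,float).reshape(-1,1,3),cv2.Rodrigues(T[:3,:3])[0],T[:3,3],np.array(d['intrinsics']),np.array(d['dist']))[0].reshape(-1,2)
def tri(views):  # [(d,pix),...] -> point, residual
    A=np.zeros((3,3));b=np.zeros(3);L=[]
    for d,p in views:
        o,v=ray(d,[p]); v=v[0]/np.linalg.norm(v[0]); P=np.eye(3)-np.outer(v,v);A+=P;b+=P@o;L.append((o,P))
    x=np.linalg.solve(A,b); return x,[np.linalg.norm(P@(x-o))*1e3 for o,P in L]
def tool(dx):  # world shift (m) -> tool mm
    s=bot.observe(); return R.from_euler('xyz',s['tcp_rot']).inv().apply(dx)*1e3
E
python3 - <<'E'
from h import *
np.set_printoptions(precision=4,suppress=True)
s=bot.observe(); print(s, bot.tcp_to_grasp)
for n in('scene','top','wrist'):
    d=snap(n,n+'0'); print(n,np.array(d['world_from_camera']))
E
```

```text
{'t': 0.0, 'joint_pos': array([ 1.4872,  0.5018, -0.4268,  1.5514,  0.2208,  1.1383, -0.2103]), 'joint_vel': array([-0.0004,  0.0009,  0.0015,  0.0003,  0.0002, -0.0004, -0.0006]), 'tau': array([  0.0005, -56.6593,  -5.816 , -27.9114,  -0.0687,   0.0307,
         0.0001]), 'eef_pos': array([ 0.2206, -0.6107,  0.2257]), 'tcp_rot': array([-3.1397, -0.0001,  0.3468]), 'wrist_force': array([0.4056, 0.8354, 0.2166]), 'moment': array([-0.0019, -0.0565, -0.0287]), 'grip_width': 0.9989778555995548} 0.0188
scene [[ 0.8138  0.408  -0.4138  0.9833]
 [ 0.5811 -0.5677  0.5831 -0.5928]
 [ 0.003  -0.715  -0.6991  0.8249]
 [ 0.      0.      0.      1.    ]]
top [[-0.0104 -0.997   0.0768  0.4336]
 [-0.9997  0.0087 -0.0235  0.0346]
 [ 0.0228 -0.077  -0.9968  1.2228]
 [ 0.      0.      0.      1.    ]]
wrist [[ 0.3393 -0.8995 -0.2752  0.2953]
 [-0.9407 -0.3251 -0.097  -0.5843]
 [-0.0022  0.2918 -0.9565  0.3847]
 [ 0.      0.      0.      1.    ]]
```

View pics/top0.png

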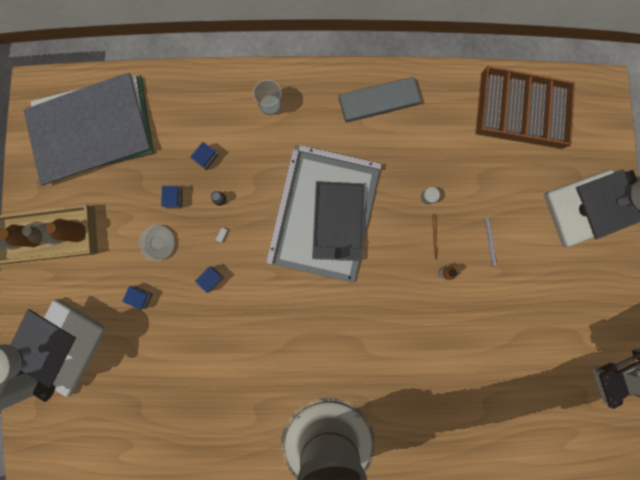

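View pics/scene0.png

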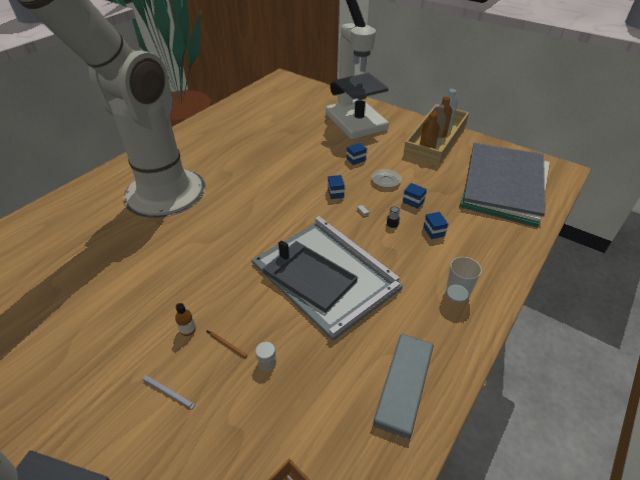

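The top view shows the nearest carton at (209,279), eyepiece (218,198), jar (431,195) and the tray with its grip bar at (340,252). In the scene view the same carton is at (336,187), eyepiece (393,216) and jar (265,356). Next I zoom in on these to get exact picks.

```bash
python3 - <<'E'
from h import *
t=ld('top0')['color'];s=ld('scene0')['color']
def c(im,x,y,w,h,k):return cv2.resize(im[y:y+h,x:x+w],None,fx=k,fy=k,interpolation=cv2.INTER_CUBIC)
a=c(t,255,140,140,145,3) #420x435 tray
b=c(s,245,210,165,130,2.3) 
o=np.zeros((600,800,3),np.uint8)
o[:435,:420]=a; o[:b.shape[0],420:420+b.shape[1]]=b[:, :380]
y=440
for i,(im,x0,y0) in enumerate([(t,194,264),(t,203,183),(t,416,180),(s,320,172),(s,378,200),(s,250,338)]):
    o[y:y+150,i*133:i*133+132]=c(im,x0,y0,33,38,4)[:150,:132] 
cv2.imwrite('pics/c1.png',o[...,::-1])
E
```

```text
(no output)
```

View pics/c1.png

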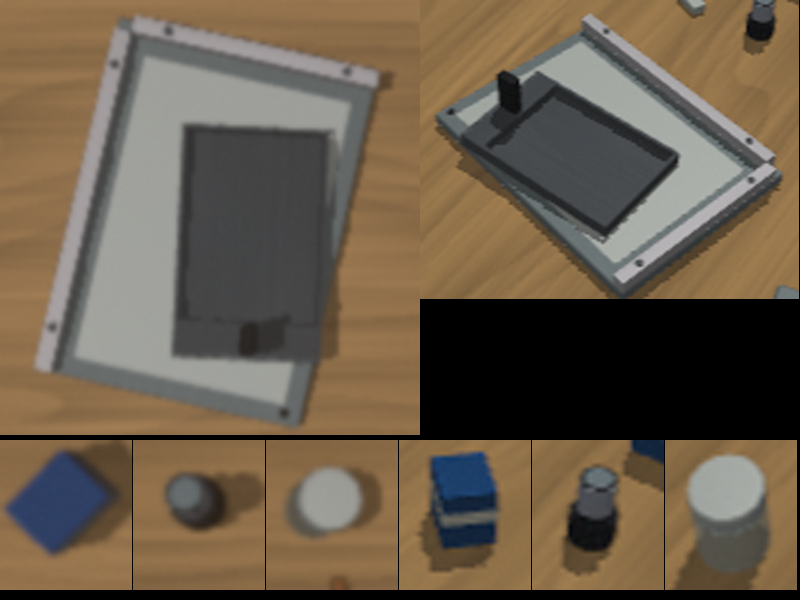

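```bash
python3 - <<'E'
from h import *
np.set_printoptions(precision=4,suppress=True)
T=ld('top0');S=ld('scene0')
f=lambda c,k,x0,y0:((c[0]+.5)/k-.5+x0,(c[1]+.5)/k-.5+y0)
print(T['intrinsics'][0])
P={'box':(f((60,62),4,194,264),f((63,30),4,320,172)),'eye':(f((50,50),4,203,183),f((68,38),4,378,200)),'jar':(f((65,58),4,416,180),f((62,42),4,250,338)),
'tray-x+y':(f((172,356),3,255,140),None),'bar':(f((248,332),3,255,140),f((508-420,75),2.3,245,210))}
for n,(a,b) in P.items():
    if b is not None: print(n,tri([(T,a),(S,b)]))
tt=[f(p,3,255,140) for p in [(183,125),(333,130),(320,360),(172,356)]]
st=[f((x-420,y),2.3,245,210) for x,y in [(678,157),(605,232),(463,140),(545,73)]]
for n,d,p in(('top',T,tt),('sc',S,st)):
    q=atz(d,p,.031);print(n,q[:,:2].tolist(),q.mean(0))
    e=(q[0]+q[1]-q[2]-q[3])[:2];print('yaw',np.arctan2(e[1],e[0]),np.linalg.norm(e)/2, np.linalg.norm(q[0]-q[1]))
# fences tops: outer corners z .031 ; corner, far right end, left near end
for n,d,p in(('top',T,[f(p,3,255,140) for p in [(122,16),(381,73),(36,368)]]),('sc',S,[f((x-420,y),2.3,245,210) for x,y in [(775,160),(622,283),(588,16)]])):
    q=atz(d,p,.031)[:,:2];print('fence',n,q.tolist());e=q[0]-q[2];print(np.arctan2(e[1],e[0]),np.linalg.norm(e)); e=q[0]-q[1];print(np.arctan2(-e[0],e[1]),np.linalg.norm(e))
for n,d,p in(('top',T,[f(p,4,194,264) for p in [(63,12),(118,56),(52,113),(6,67)]]),('sc',S,[f(p,4,320,172) for p in [(32,19),(85,13),(97,41),(38,47)]])):
    q=atz(d,p,.046)[:,:2];print('box',n,q.tolist(),q.mean(0)); 
    for i in range(4): e=q[i]-q[i-1];print(np.degrees(np.arctan2(e[1],e[0])),np.linalg.norm(e))
E
```

```text
[493.7287   0.     323.4757]
box (array([0.4099, 0.28  , 0.0518]), [np.float64(0.48514538608815627), np.float64(0.4851453860881401)])
eye (array([0.6099, 0.2654, 0.0499]), [np.float64(1.3925146170652245), np.float64(1.3925146170652483)])
jar (array([ 0.6093, -0.2566,  0.0524]), [np.float64(0.17973219724929657), np.float64(0.17973219724932238)])
bar (array([ 0.4727, -0.0259,  0.081 ]), [np.float64(2.949826156541326), np.float64(2.949826156541301)])
top [[0.6456712814947515, 0.02428980728853066], [0.640863107688896, -0.09813757794651191], [0.453534918562774, -0.084346812410237], [0.4579929168811339, 0.03484534605438183]] [ 0.5495 -0.0308  0.031 ]
yaw -0.06483135953778106 0.18789801614235319 0.12252176619212128
sc [[0.6488655305850226, 0.01821243527126981], [0.6430824339615246, -0.10066498937063717], [0.45850137503375954, -0.090248889344414], [0.4667012908406907, 0.03593950790984346]] [ 0.5543 -0.0342  0.031 ]
yaw -0.0765875532843123 0.1839117670689713 0.11901800828466667
fence top [[0.7367660608622498, 0.07356491821354186], [0.688149597482983, -0.1386731929142988], [0.44934195895997825
[... 331 characters left out ...]
p [[0.43991337284012766, 0.2797373689318844], [0.4135755874944092, 0.2467092136804167], [0.3799548449066049, 0.2862602612920065], [0.40737153286910444, 0.3139695413176994]] [0.4102 0.2817]
-46.450088599188305 0.047231482879027196
-128.57006112134914 0.042243792162070325
130.36651468912603 0.05190991908421394
45.30410591466125 0.038980494845182886
box sc [[0.3798080575633215, 0.28397894728244666], [0.40667059594283395, 0.31224340286793295], [0.43214289408009277, 0.289503433922067], [0.4022274673126315, 0.25936722260651346]] [0.4052 0.2863]
132.3311395948325 0.033292145095073035
46.456756923912394 0.03899327400635535
-41.7563514796359 0.034145924501356624
-134.78934853079915 0.0424632074993757
```

The crops give clear tops and corners. Triangulated heights (jar 52, eyepiece 50 and carton 52 mm) fit the text. First I move above the jar.

```bash
cat >> h.py <<'E'
np.set_printoptions(precision=4,suppress=True)
def go(x,y,z,yaw):
    s=bot.observe(); r0=R.from_euler('xyz',s['tcp_rot']); r1=R.from_euler('xyz',[np.pi,0,yaw])
    print('shift',r0.inv().apply(np.array([x,y,z])-s['eef_pos'])*1e3,'turn',np.degrees((r0.inv()*r1).as_rotvec()))
def st():
    s=bot.observe(); print({k:s[k] for k in('t','eef_pos','tcp_rot','wrist_force','grip_width')})
E
python3 -c "
from h import *
go(.609,-.2566,.14,-.07)"
```

```text
shift [ 485.5501 -200.9934   86.2507] turn [-0.087   0.0146 23.8832]
```

Emit:
{"name": "servo_tool", "arguments": {
  "rows": [
    {"grip": 80, "xyz": [44, -18, 8], "turn": [0, 0, 4]},
    {"grip": 80, "xyz": [88, -37, 16], "turn": [0, 0, 8]},
    {"grip": 80, "xyz": [132, -55, 24], "turn": [0, 0, 12]},
    {"grip": 80, "xyz": [176, -73, 31], "turn": [0, 0, 16]},
    {"grip": 80, "xyz": [220, -91, 39], "turn": [0, 0, 20]},
    {"grip": 80, "xyz": [264, -109, 47], "turn": [0, 0, 24]},
    {"grip": 80, "xyz": [308, -127, 55], "turn": [0, 0, 24]},
    {"grip": 80, "xyz": [352, -146, 62], "turn": [0, 0, 24]}
  ],
  "force": 15
}}

```text
t: 0.95
eef_pos: [0.5033, -0.3529, 0.1642]
tcp_rot: [3.142, 0.0, -0.072]
wrist_force: [0.4, -0.4, 0.6]
grip_width: 0.873
```

```bash
python3 -c "
from h import *
st();go(.609,-.2566,.14,-.07)"
```

```text
{'t': 0.95, 'eef_pos': array([ 0.5033, -0.3529,  0.1642]), 'tcp_rot': array([ 3.1416,  0.0004, -0.0725]), 'wrist_force': array([ 0.3559, -0.4063,  0.6304]), 'grip_width': 0.8727273163427078}
shift [  98.4688 -103.738    24.1093] turn [ 0.0005  0.0258 -0.1413]
```

Then to hover and look with the wrist camera.

Emit:
{"name": "servo_tool", "arguments": {
  "rows": [
    {"grip": 80, "xyz": [34, -35, 8], "turn": [0, 0, 0]},
    {"grip": 80, "xyz": [67, -70, 16], "turn": [0, 0, 0]},
    {"grip": 80, "xyz": [98, -104, 24], "turn": [0, 0, 0]},
    {"grip": 80, "xyz": [98, -104, 24], "turn": [0, 0, 0]}
  ]
}}

```text
t: 1.35
eef_pos: [0.6124, -0.2475, 0.1396]
tcp_rot: [-3.135, -0.002, -0.061]
wrist_force: [-0.5, 0.7, 0.2]
grip_width: 0.874
```

```bash
python3 -c "
from h import *
d=snap('wrist','w1');st()
print(proj(d,[[.609,-.2566,.05],[.609,-.2566,0]]))
c=d['color'];cv2.imwrite('pics/w1v.png',c[...,::-1])"
```

```text
{'t': 1.4, 'eef_pos': array([ 0.61  , -0.2517,  0.1397]), 'tcp_rot': array([-3.138 ,  0.0002, -0.0641]), 'wrist_force': array([-0.2723,  0.1904,  0.4991]), 'grip_width': 0.8730743835418145}
[[329.7774 247.7614]
 [328.1948 230.4703]]
```

View pics/w1v.png

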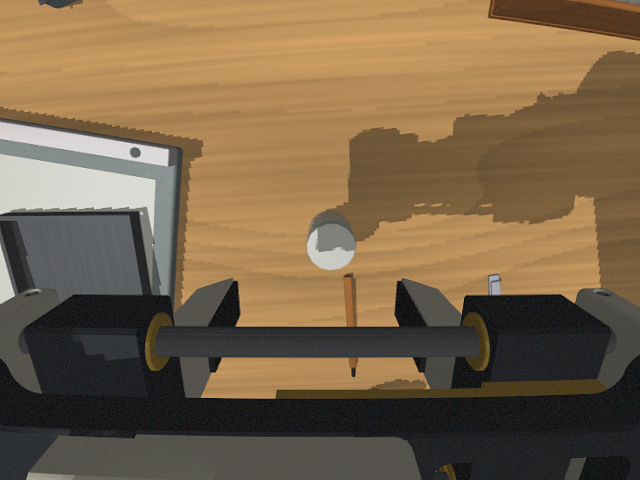

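The jar lid is centred at (330.5,246), within 1 mm of the prediction at (330,248). I descend straight, grip, lift.

Emit:
{"name": "servo_tool", "arguments": {
  "rows": [
    {"grip": 80, "xyz": [0, 0, 35], "turn": [0, 0, 0]},
    {"grip": 80, "xyz": [0, 0, 75], "turn": [0, 0, 0]},
    {"grip": 80, "xyz": [0, 0, 105], "turn": [0, 0, 0]},
    {"grip": 80, "xyz": [0, 0, 116], "turn": [0, 0, 0]},
    {"grip": 80, "xyz": [0, 0, 116], "turn": [0, 0, 0]},
    {"grip": 20, "xyz": [0, 0, 116], "turn": [0, 0, 0]},
    {"grip": 20, "xyz": [0, 0, 116], "turn": [0, 0, 0]},
    {"grip": 20, "xyz": [0, 0, 116], "turn": [0, 0, 0]}
  ]
}}

```text
t: 2.2
eef_pos: [0.6089, -0.2583, 0.0267]
tcp_rot: [3.14, -0.003, -0.072]
wrist_force: [0.9, 0.6, -0.6]
grip_width: 0.66
```

Emit:
{"name": "servo_tool", "arguments": {
  "rows": [
    {"grip": 20, "xyz": [0, 0, 0], "turn": [0, 0, 0]},
    {"grip": 20, "xyz": [0, 0, 0], "turn": [0, 0, 0]},
    {"grip": 20, "xyz": [0, 0, 0], "turn": [0, 0, 0]},
    {"grip": 20, "xyz": [0, 0, -20], "turn": [0, 0, 0]},
    {"grip": 20, "xyz": [0, 0, -50], "turn": [0, 0, 0]},
    {"grip": 20, "xyz": [0, 0, -80], "turn": [0, 0, 0]},
    {"grip": 20, "xyz": [0, 0, -80], "turn": [0, 0, 0]}
  ]
}}

```text
t: 2.9
eef_pos: [0.6109, -0.2585, 0.1095]
tcp_rot: [3.139, -0.008, -0.072]
wrist_force: [0.4, -0.5, -0.8]
grip_width: 0.409
```

```bash
python3 -c "
from h import *
st()
c,s=np.cos(-.07),np.sin(-.07)
for n,x,y in(('jar',.008,.0),('box',.058,0),('eye',-.038,0)):
    print(n,.5515+c*x-s*y,-.032+s*x+c*y)
go(.5515+c*.008,-.032+s*.008,.15,-.07)
"
```

```text
{'t': 2.9, 'eef_pos': array([ 0.6109, -0.2585,  0.1095]), 'tcp_rot': array([ 3.1392, -0.0076, -0.072 ]), 'wrist_force': array([ 0.4132, -0.4736, -0.7733]), 'grip_width': 0.4087625729032526}
jar 0.5594804080020263 -0.03255954277870026
box 0.6093579580146902 -0.0360566851455769
eye 0.5135930619903754 -0.029342171801173756
shift [ -67.2599 -221.5992  -41.5157] turn [ 0.1352 -0.4367 -0.1156]
```

Emit:
{"name": "servo_tool", "arguments": {
  "rows": [
    {"grip": 20, "xyz": [-10, -36, -15], "turn": [0, 0, 0]},
    {"grip": 20, "xyz": [-23, -78, -30], "turn": [0, 0, 0]},
    {"grip": 20, "xyz": [-36, -122, -30], "turn": [0, 0, 0]},
    {"grip": 20, "xyz": [-49, -165, -30], "turn": [0, 0, 0]},
    {"grip": 20, "xyz": [-60, -200, -30], "turn": [0, 0, 0]},
    {"grip": 20, "xyz": [-65, -220, -30], "turn": [0, 0, 0]},
    {"grip": 20, "xyz": [-65, -220, -30], "turn": [0, 0, 0]},
    {"grip": 20, "xyz": [-65, -220, -30], "turn": [0, 0, 0]}
  ]
}}

```text
t: 3.7
eef_pos: [0.5584, -0.0338, 0.1343]
tcp_rot: [3.141, 0.001, -0.071]
wrist_force: [0.4, -0.2, -0.8]
grip_width: 0.412
```

```bash
python3 -c "
from h import *
d=snap('wrist','w2');st()
c=d['color'].copy()
ca,sa=np.cos(-.07),np.sin(-.07)
P=[[.5515+ca*x-sa*y,-.032+sa*x+ca*y,.031] for x,y in((.095,.06),(.095,-.06),(-.095,-.06),(-.095,.06))]
q=proj(d,P);print(q)
cv2.polylines(c,[np.int32(q)],True,(255,0,0),1)
ca,sa=np.cos(-.235),np.sin(-.235)
cv2.imwrite('pics/w2v.png',c[...,::-1])"
```

```text
{'t': 3.75, 'eef_pos': array([ 0.5586, -0.035 ,  0.1343]), 'tcp_rot': array([ 3.1407,  0.0005, -0.0732]), 'wrist_force': array([ 0.326 , -0.9303, -0.4749]), 'grip_width': 0.40868728265723436}
[[232.7235 123.7147]
 [396.8005 123.3738]
 [382.6653 347.834 ]
 [248.4069 348.021 ]]
```

View pics/w2v.png

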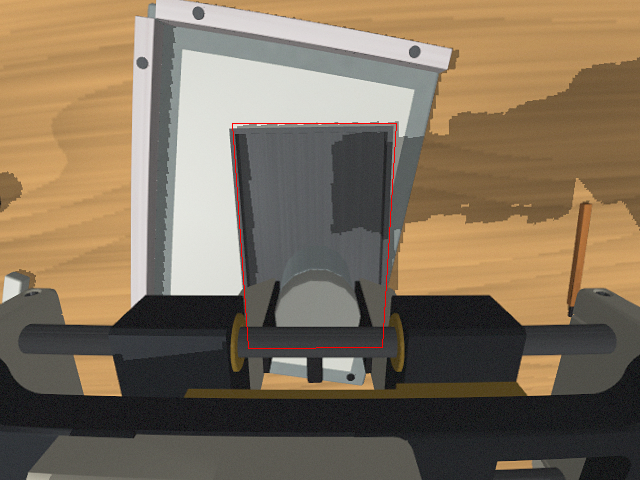

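The tray outline fits within about 2 mm: its far edge runs from (230,128) to (397,123), so its yaw is nearer -0.05. The jar is over clear floor, so I set it down.

Emit:
{"name": "servo_tool", "arguments": {
  "rows": [
    {"grip": 20, "xyz": [0, 0, 30], "turn": [0, 0, 0]},
    {"grip": 20, "xyz": [0, 0, 60], "turn": [0, 0, 0]},
    {"grip": 20, "xyz": [0, 0, 80], "turn": [0, 0, 0]},
    {"grip": 20, "xyz": [0, 0, 88], "turn": [0, 0, 0]},
    {"grip": 20, "xyz": [0, 0, 90], "turn": [0, 0, 0]},
    {"grip": 20, "xyz": [0, 0, 90], "turn": [0, 0, 0]},
    {"grip": 20, "xyz": [0, 0, 90], "turn": [0, 0, 0]}
  ]
}}

```text
t: 4.45
eef_pos: [0.5595, -0.0341, 0.0456]
tcp_rot: [3.141, -0.002, -0.073]
wrist_force: [0.9, 0.0, -0.9]
grip_width: 0.409
```

Emit:
{"name": "servo_tool", "arguments": {
  "rows": [
    {"grip": 60, "xyz": [0, 0, 0], "turn": [0, 0, 0]},
    {"grip": 60, "xyz": [0, 0, 0], "turn": [0, 0, 0]},
    {"grip": 60, "xyz": [0, 0, 0], "turn": [0, 0, 0]},
    {"grip": 60, "xyz": [0, 0, 0], "turn": [0, 0, 0]},
    {"grip": 60, "xyz": [0, 0, -30], "turn": [0, 0, 0]},
    {"grip": 60, "xyz": [0, 0, -70], "turn": [0, 0, 0]},
    {"grip": 60, "xyz": [0, 0, -110], "turn": [0, 0, 0]},
    {"grip": 60, "xyz": [0, 0, -110], "turn": [0, 0, 0]}
  ]
}}

```text
t: 5.25
eef_pos: [0.5629, -0.0332, 0.1605]
tcp_rot: [3.141, -0.01, -0.072]
wrist_force: [0.4, 0.7, -0.4]
grip_width: 0.656
```

```bash
python3 -c "
from h import *
st();go(.6099,.2654,.14,-.06)"
```

```text
{'t': 5.25, 'eef_pos': array([ 0.5629, -0.0332,  0.1605]), 'tcp_rot': array([ 3.1414, -0.0104, -0.0719]), 'wrist_force': array([ 0.4006,  0.6709, -0.3812]), 'grip_width': 0.6559683804171392}
shift [  25.2327 -301.2282   20.7214] turn [ 0.0143 -0.597  -0.6805]
```

Emit:
{"name": "servo_tool", "arguments": {
  "rows": [
    {"grip": 70, "xyz": [5, -45, 0], "turn": [0, 0, 0]},
    {"grip": 70, "xyz": [9, -93, 0], "turn": [0, 0, 0]},
    {"grip": 70, "xyz": [14, -141, 0], "turn": [0, 0, 0]},
    {"grip": 70, "xyz": [18, -189, 5], "turn": [0, 0, 0]},
    {"grip": 70, "xyz": [23, -237, 10], "turn": [0, 0, 0]},
    {"grip": 70, "xyz": [28, -280, 14], "turn": [0, 0, 0]},
    {"grip": 70, "xyz": [28, -302, 14], "turn": [0, 0, 0]},
    {"grip": 70, "xyz": [28, -302, 14], "turn": [0, 0, 0]}
  ]
}}

```text
t: 6.05
eef_pos: [0.6063, 0.2718, 0.14]
tcp_rot: [-3.138, 0.002, -0.065]
wrist_force: [-0.2, 0.1, 0.3]
grip_width: 0.76
```

```bash
python3 -c "
from h import *
d=snap('wrist','w3');st()
print(proj(d,[[.6099,.2654,.05],[.6099,.2654,0]]))
c=d['color'];
cv2.imwrite('pics/w3v.png',cv2.resize(c[150:350,200:460,::-1],None,fx=3,fy=3))"
```

```text
{'t': 6.1, 'eef_pos': array([0.607 , 0.2684, 0.1399]), 'tcp_rot': array([-3.1409,  0.0013, -0.0678]), 'wrist_force': array([-0.1831, -0.7695, -0.3629]), 'grip_width': 0.7636973786953383}
[[325.3553 238.6838]
 [324.2662 222.5361]]
```

View pics/w3v.png

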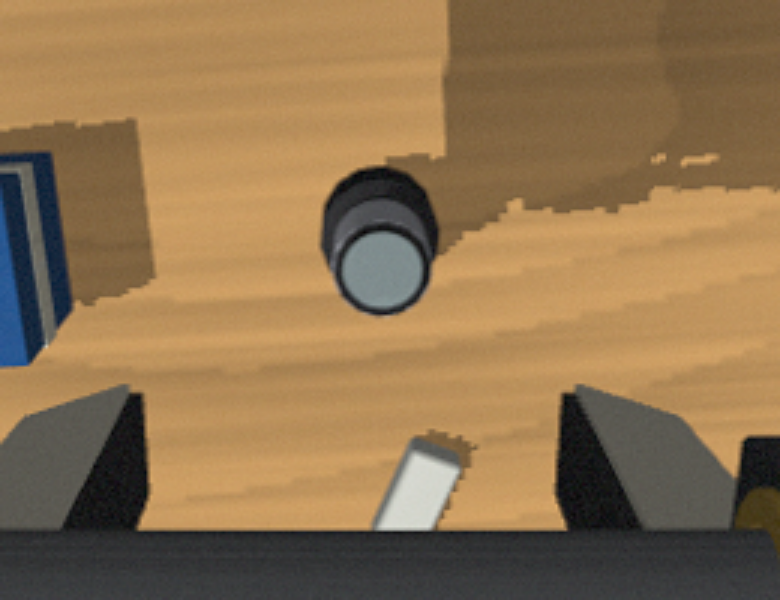

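The eyepiece top is at full-image (327.7,239.7), about 2 mm from the estimate. The decoy carton and the eraser both clear the fingers.

Emit:
{"name": "servo_tool", "arguments": {
  "rows": [
    {"grip": 60, "xyz": [1, 2, 35], "turn": [0, 0, 0]},
    {"grip": 60, "xyz": [1, 2, 75], "turn": [0, 0, 0]},
    {"grip": 60, "xyz": [1, 2, 105], "turn": [0, 0, 0]},
    {"grip": 60, "xyz": [1, 2, 116], "turn": [0, 0, 0]},
    {"grip": 60, "xyz": [1, 2, 116], "turn": [0, 0, 0]},
    {"grip": 10, "xyz": [1, 2, 116], "turn": [0, 0, 0]},
    {"grip": 10, "xyz": [1, 2, 116], "turn": [0, 0, 0]},
    {"grip": 10, "xyz": [1, 2, 116], "turn": [0, 0, 0]}
  ]
}}

```text
t: 6.9
eef_pos: [0.6105, 0.2641, 0.0267]
tcp_rot: [-3.14, -0.003, -0.072]
wrist_force: [0.2, -0.1, -0.3]
grip_width: 0.44
```

Emit:
{"name": "servo_tool", "arguments": {
  "rows": [
    {"grip": 10, "xyz": [0, 0, 0], "turn": [0, 0, 0]},
    {"grip": 10, "xyz": [0, 0, 0], "turn": [0, 0, 0]},
    {"grip": 10, "xyz": [0, 0, 0], "turn": [0, 0, 0]},
    {"grip": 10, "xyz": [0, 0, -20], "turn": [0, 0, 0]},
    {"grip": 10, "xyz": [0, 0, -60], "turn": [0, 0, 0]},
    {"grip": 10, "xyz": [0, 0, -100], "turn": [0, 0, 0]},
    {"grip": 10, "xyz": [0, 0, -116], "turn": [0, 0, 0]},
    {"grip": 10, "xyz": [0, 0, -116], "turn": [0, 0, 0]}
  ]
}}

```text
t: 7.7
eef_pos: [0.6109, 0.2646, 0.1437]
tcp_rot: [-3.139, -0.005, -0.072]
wrist_force: [1.3, -0.3, -0.7]
grip_width: 0.27
```

```bash
python3 -c "
from h import *
st();c,s=np.cos(-.05),np.sin(-.05);x,y=-.038,0
go(.552+c*x-s*y,-.0305+s*x+c*y,.14,-.05);print(.552+c*x,-.0305+s*x)"
```

```text
{'t': 7.7, 'eef_pos': array([0.6109, 0.2646, 0.1437]), 'tcp_rot': array([-3.1392, -0.0049, -0.0721]), 'wrist_force': array([ 1.3014, -0.2561, -0.6983]), 'grip_width': 0.26991041913832364}
shift [-75.504  299.4304   2.6082] turn [-0.1342 -0.2848 -1.2678]
0.5140474901049913 -0.028600791567714223
```

Emit:
{"name": "servo_tool", "arguments": {
  "rows": [
    {"grip": 10, "xyz": [-9, 35, 0], "turn": [0, 0, 0]},
    {"grip": 10, "xyz": [-20, 80, 0], "turn": [0, 0, 0]},
    {"grip": 10, "xyz": [-32, 127, 0], "turn": [0, 0, 0]},
    {"grip": 10, "xyz": [-44, 174, 0], "turn": [0, 0, -1]},
    {"grip": 10, "xyz": [-56, 220, 0], "turn": [0, 0, -1]},
    {"grip": 10, "xyz": [-67, 265, 0], "turn": [0, 0, -1]},
    {"grip": 10, "xyz": [-74, 299, 0], "turn": [0, 0, -1]},
    {"grip": 10, "xyz": [-74, 299, 0], "turn": [0, 0, -1]}
  ]
}}

```text
t: 8.5
eef_pos: [0.5102, -0.0363, 0.1381]
tcp_rot: [3.138, 0.006, -0.064]
wrist_force: [0.6, -0.1, -0.8]
grip_width: 0.266
```

Emit:
{"name": "servo_tool", "arguments": {
  "rows": [
    {"grip": 10, "xyz": [0, 0, 0], "turn": [0, 0, 0]},
    {"grip": 10, "xyz": [0, 0, 0], "turn": [0, 0, 0]},
    {"grip": 10, "xyz": [0, 0, 0], "turn": [0, 0, 0]}
  ]
}}

```text
t: 8.8
eef_pos: [0.5138, -0.0275, 0.1402]
tcp_rot: [-3.141, 0.001, -0.052]
wrist_force: [-0.1, 0.4, 0.2]
grip_width: 0.267
```

```bash
python3 -c "
from h import *
st();d=snap('scene','s2')
c=d['color'];
cv2.imwrite('pics/s2v.png',cv2.resize(c[180:330,240:420,::-1],None,fx=4,fy=4,interpolation=cv2.INTER_CUBIC))"
```

```text
{'t': 8.8, 'eef_pos': array([ 0.5138, -0.0275,  0.1402]), 'tcp_rot': array([-3.1406,  0.0008, -0.0519]), 'wrist_force': array([-0.0812,  0.3931,  0.152 ]), 'grip_width': 0.2671791512964778}
```

View pics/s2v.png

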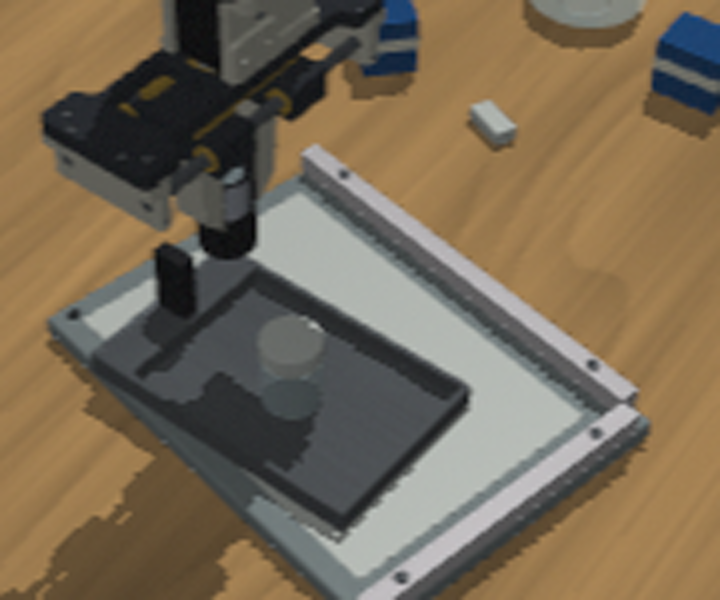

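The jar stands in the tray at (290,370), and the eyepiece hangs upright over the ledge side at (228,225). I set it down.

Emit:
{"name": "servo_tool", "arguments": {
  "rows": [
    {"grip": 10, "xyz": [0, 0, 30], "turn": [0, 0, 0]},
    {"grip": 10, "xyz": [0, 0, 60], "turn": [0, 0, 0]},
    {"grip": 10, "xyz": [0, 0, 84], "turn": [0, 0, 0]},
    {"grip": 10, "xyz": [0, 0, 93], "turn": [0, 0, 0]},
    {"grip": 10, "xyz": [0, 0, 96], "turn": [0, 0, 0]},
    {"grip": 10, "xyz": [0, 0, 96], "turn": [0, 0, 0]},
    {"grip": 10, "xyz": [0, 0, 96], "turn": [0, 0, 0]}
  ]
}}

```text
t: 9.55
eef_pos: [0.5148, -0.0288, 0.0456]
tcp_rot: [-3.141, -0.002, -0.054]
wrist_force: [0.1, 0.9, -0.6]
grip_width: 0.265
```

Emit:
{"name": "servo_tool", "arguments": {
  "rows": [
    {"grip": 50, "xyz": [0, 0, 0], "turn": [0, 0, 0]},
    {"grip": 50, "xyz": [0, 0, 0], "turn": [0, 0, 0]},
    {"grip": 50, "xyz": [0, 0, 0], "turn": [0, 0, 0]},
    {"grip": 50, "xyz": [0, 0, 0], "turn": [0, 0, 0]},
    {"grip": 50, "xyz": [0, 0, -30], "turn": [0, 0, 0]},
    {"grip": 50, "xyz": [0, 0, -70], "turn": [0, 0, 0]},
    {"grip": 50, "xyz": [0, 0, -110], "turn": [0, 0, 0]},
    {"grip": 50, "xyz": [0, 0, -110], "turn": [0, 0, 0]}
  ]
}}

```text
t: 10.35
eef_pos: [0.5179, -0.0292, 0.16]
tcp_rot: [3.141, -0.01, -0.055]
wrist_force: [1.0, 0.3, 0.6]
grip_width: 0.542
```

```bash
python3 -c "
from h import *
st();go(.409,.2815,.14,-.78)"
```

```text
{'t': 10.35, 'eef_pos': array([ 0.5179, -0.0292,  0.16  ]), 'tcp_rot': array([ 3.1409, -0.0099, -0.0545]), 'wrist_force': array([0.9527, 0.3338, 0.5617]), 'grip_width': 0.5417872723828658}
shift [-125.8602 -304.2865   18.5512] turn [-0.1683 -0.5553 41.5659]
```

Emit:
{"name": "servo_tool", "arguments": {
  "rows": [
    {"grip": 80, "xyz": [-16, -40, 0], "turn": [0, 0, 6]},
    {"grip": 80, "xyz": [-34, -84, 0], "turn": [0, 0, 13]},
    {"grip": 80, "xyz": [-52, -129, 0], "turn": [0, 0, 20]},
    {"grip": 80, "xyz": [-70, -174, 0], "turn": [0, 0, 27]},
    {"grip": 80, "xyz": [-88, -219, 5], "turn": [0, 0, 34]},
    {"grip": 80, "xyz": [-106, -263, 10], "turn": [0, 0, 41.5]},
    {"grip": 80, "xyz": [-122, -303, 14], "turn": [0, 0, 41.5]},
    {"grip": 80, "xyz": [-122, -303, 14], "turn": [0, 0, 41.5]}
  ]
}}

```text
t: 11.15
eef_pos: [0.4317, 0.1823, 0.134]
tcp_rot: [3.109, 0.023, -0.655]
wrist_force: [0.2, 0.1, -0.8]
grip_width: 0.871
```

Emit:
{"name": "servo_tool", "arguments": {
  "rows": [
    {"grip": 80, "xyz": [0, 0, 0], "turn": [0, 0, 0]},
    {"grip": 80, "xyz": [0, 0, 0], "turn": [0, 0, 0]},
    {"grip": 80, "xyz": [0, 0, 0], "turn": [0, 0, 0]}
  ]
}}

```text
t: 11.45
eef_pos: [0.4324, 0.181, 0.1343]
tcp_rot: [3.109, 0.023, -0.654]
wrist_force: [0.7, -0.7, 0.5]
grip_width: 0.868
```

```bash
python3 -c "
from h import *
d=snap('wrist','w4');st()
a=-.78;c,s=np.cos(a),np.sin(a)
q=proj(d,[[.409+c*x-s*y,.2815+s*x+c*y,.046] for x,y in((.025,.02),(.025,-.02),(-.025,-.02),(-.025,.02))]);print(q)
o=d['color'].copy();cv2.polylines(o,[np.int32(q)],True,(255,0,0),1)
cv2.imwrite('pics/w4v.png',cv2.resize(o[150:350,200:460,::-1],None,fx=3,fy=3))"
```

```text
{'t': 11.5, 'eef_pos': array([0.4328, 0.1805, 0.1344]), 'tcp_rot': array([ 3.1095,  0.0236, -0.6555]), 'wrist_force': array([-0.3673,  0.4599,  0.8251]), 'grip_width': 0.8682287362271668}
[[211.0462 304.7754]
 [260.8376 309.7335]
 [256.6743 360.7278]
 [209.6954 356.4069]]
```

View pics/w4v.png

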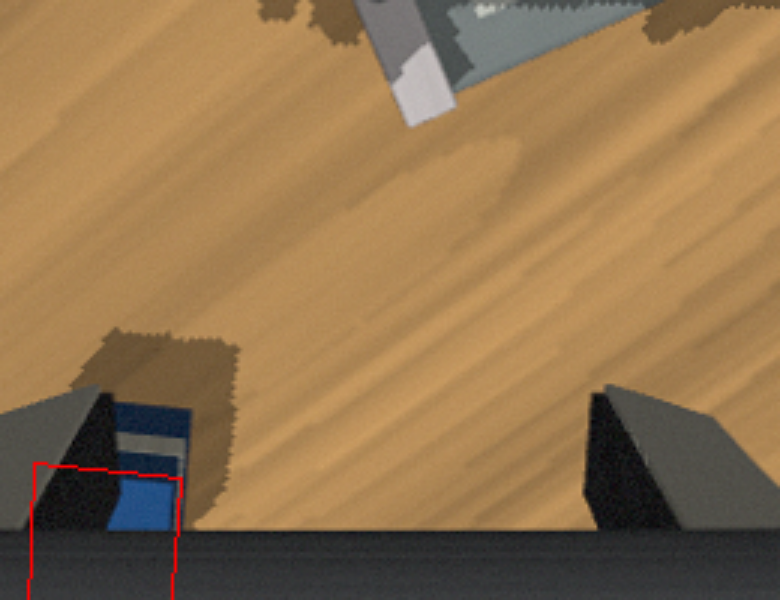

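The arm stopped short of the carton, probably at a joint limit. The carton projection itself agrees at (182,478). I check the joints.

```bash
python3 -c "
from h import *
s=bot.observe();q=s['joint_pos'];print(q)
lo=[-2.88,-.31,-1.54,.2,-1.41,.19,-2.57];hi=[2.88,2.03,1.56,2.42,4.55,2.02,2.57]
print(q-lo,hi-q)"
```

```text
[-0.6998  0.3062  0.2941  2.0632 -0.1262  0.8283 -2.5554]
[2.1802 0.6162 1.8341 1.8632 1.2838 0.6383 0.0146] [3.5798 1.7238 1.2659 0.3568 4.6762 1.1917 5.1254]
```

Joint 7 is at its lower limit. I'll use the carton's other side pair (jaws across 50 mm, yaw +0.79), which turns away from that limit.

```bash
python3 -c "
from h import *
go(.409,.2815,.14,0);go(.409,.2815,.14,.79)"
```

```text
shift [-80.5356 -65.4742  -5.7729] turn [  1.3313   1.9062 -37.5288]
shift [-80.5356 -65.4742  -5.7729] turn [  0.5315   2.438  -82.7857]
```

Emit:
{"name": "servo_tool", "arguments": {
  "rows": [
    {"grip": 80, "xyz": [-8, -6, -5], "turn": [0, 0.2, -8]},
    {"grip": 80, "xyz": [-18, -14, -5], "turn": [0, 0.4, -16]},
    {"grip": 80, "xyz": [-28, -23, -5], "turn": [0, 0.6, -24]},
    {"grip": 80, "xyz": [-38, -31, -5], "turn": [0, 0.9, -32]},
    {"grip": 80, "xyz": [-48, -39, -5], "turn": [0.2, 1.2, -40]},
    {"grip": 80, "xyz": [-60, -48, -5], "turn": [0.3, 1.5, -48]},
    {"grip": 80, "xyz": [-70, -57, -5], "turn": [0.4, 1.8, -56]},
    {"grip": 80, "xyz": [-80, -65, -5], "turn": [0.5, 2, -64]}
  ]
}}

```text
t: 12.3
eef_pos: [0.4098, 0.2808, 0.1395]
tcp_rot: [3.139, 0.006, 0.465]
wrist_force: [0.7, 0.4, -0.2]
grip_width: 0.871
```

```bash
python3 -c "
from h import *
st();go(.409,.2815,.14,.79);print(bot.observe()['joint_pos'])"
```

```text
{'t': 12.3, 'eef_pos': array([0.4098, 0.2808, 0.1395]), 'tcp_rot': array([3.1387, 0.0058, 0.4654]), 'wrist_force': array([ 0.7413,  0.3552, -0.1944]), 'grip_width': 0.8711616870817489}
shift [-0.3891 -1.0203 -0.4593] turn [  0.1075   0.3582 -18.5974]
[-0.6892  0.315   0.0389  2.0158 -0.0142  0.8173 -1.7478]
```

Emit:
{"name": "servo_tool", "arguments": {
  "rows": [
    {"grip": 80, "xyz": [0, 0, 0], "turn": [0.1, 0.3, -8]},
    {"grip": 80, "xyz": [0, -1, 0], "turn": [0.1, 0.3, -16]},
    {"grip": 80, "xyz": [0, -1, 0], "turn": [0.1, 0.3, -18.5]},
    {"grip": 80, "xyz": [0, -1, 0], "turn": [0.1, 0.3, -18.5]},
    {"grip": 80, "xyz": [0, -1, 0], "turn": [0.1, 0.3, -18.5]}
  ]
}}

```text
t: 12.8
eef_pos: [0.409, 0.2815, 0.1394]
tcp_rot: [3.141, 0.002, 0.782]
wrist_force: [0.1, 1.1, 0.3]
grip_width: 0.874
```

```bash
python3 -c "
from h import *
d=snap('wrist','w5');st()
for a in (.79,):
  c,s=np.cos(a),np.sin(a)
  q=proj(d,[[.409+c*x-s*y,.2815+s*x+c*y,.046] for x,y in((.02,.025),(.02,-.025),(-.02,-.025),(-.02,.025))]);print(q)
o=d['color'].copy();cv2.polylines(o,[np.int32(q)],True,(255,0,0),1)
cv2.imwrite('pics/w5v.png',cv2.resize(o[150:350,200:460,::-1],None,fx=3,fy=3))"
```

```text
{'t': 12.85, 'eef_pos': array([0.4088, 0.2819, 0.1393]), 'tcp_rot': array([3.1413, 0.0018, 0.7828]), 'wrist_force': array([ 0.2058,  0.4115, -0.7363]), 'grip_width': 0.872489909612232}
[[283.4531 217.3119]
 [349.5602 216.7471]
 [348.5849 266.1191]
 [285.3503 266.6359]]
```

View pics/w5v.png

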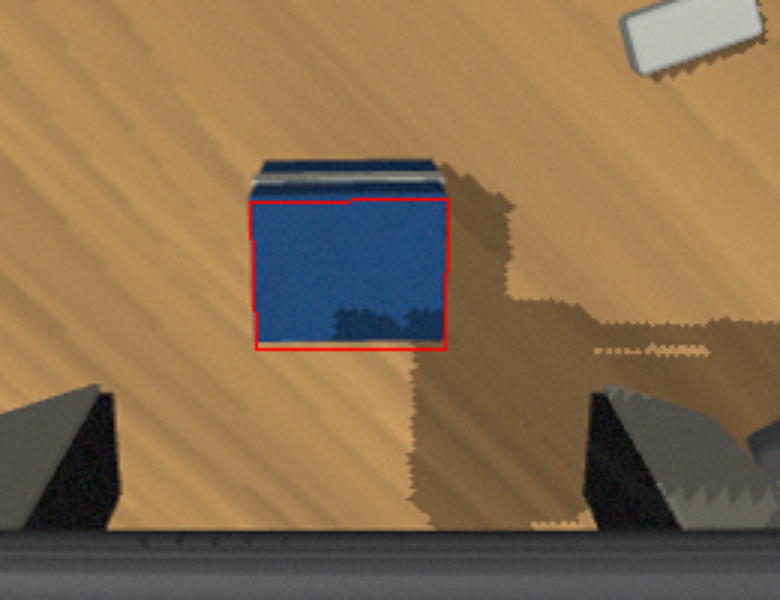

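The carton outline matches within about 2 px (forward by about 1.5 mm). Grip and lift.

Emit:
{"name": "servo_tool", "arguments": {
  "rows": [
    {"grip": 80, "xyz": [1.5, 0, 35], "turn": [0, 0, 0]},
    {"grip": 80, "xyz": [1.5, 0, 75], "turn": [0, 0, 0]},
    {"grip": 80, "xyz": [1.5, 0, 106], "turn": [0, 0, 0]},
    {"grip": 80, "xyz": [1.5, 0, 117], "turn": [0, 0, 0]},
    {"grip": 80, "xyz": [1.5, 0, 117], "turn": [0, 0, 0]},
    {"grip": 30, "xyz": [1.5, 0, 117], "turn": [0, 0, 0]},
    {"grip": 30, "xyz": [1.5, 0, 117], "turn": [0, 0, 0]},
    {"grip": 30, "xyz": [1.5, 0, 117], "turn": [0, 0, 0]}
  ]
}}

```text
t: 13.65
eef_pos: [0.4098, 0.2849, 0.0236]
tcp_rot: [3.141, -0.001, 0.787]
wrist_force: [-0.1, -0.2, 0.2]
grip_width: 0.657
```

Emit:
{"name": "servo_tool", "arguments": {
  "rows": [
    {"grip": 30, "xyz": [0, 0, 0], "turn": [0, 0, 0]},
    {"grip": 30, "xyz": [0, 0, 0], "turn": [0, 0, 0]},
    {"grip": 30, "xyz": [0, 0, -20], "turn": [0, 0, 0]},
    {"grip": 30, "xyz": [0, 0, -60], "turn": [0, 0, 0]},
    {"grip": 30, "xyz": [0, 0, -100], "turn": [0, 0, 0]},
    {"grip": 30, "xyz": [0, 0, -133], "turn": [0, 0, 0]},
    {"grip": 30, "xyz": [0, 0, -133], "turn": [0, 0, 0]},
    {"grip": 30, "xyz": [0, 0, -133], "turn": [0, 0, 0]}
  ]
}}

```text
t: 14.45
eef_pos: [0.4091, 0.2845, 0.1558]
tcp_rot: [3.141, 0.0, 0.787]
wrist_force: [0.0, 0.6, -2.2]
grip_width: 0.545
```

```bash
python3 -c "
from h import *
st();go(.610,-.0334,.155,-.05)"
```

```text
{'t': 14.45, 'eef_pos': array([0.4091, 0.2845, 0.1558]), 'tcp_rot': array([3.1409, 0.0005, 0.7872]), 'wrist_force': array([ 0.0095,  0.6157, -2.1536]), 'grip_width': 0.5445021218311012}
shift [-83.4194 366.6995   1.1113] turn [ 0.0501  0.0087 47.9672]
```

Emit:
{"name": "servo_tool", "arguments": {
  "rows": [
    {"grip": 30, "xyz": [-8, 36, 0], "turn": [0, 0, 6]},
    {"grip": 30, "xyz": [-19, 82, 0], "turn": [0, 0, 13]},
    {"grip": 30, "xyz": [-29, 128, 0], "turn": [0, 0, 20]},
    {"grip": 30, "xyz": [-40, 175, 0], "turn": [0, 0, 27]},
    {"grip": 30, "xyz": [-51, 222, 0], "turn": [0, 0, 34]},
    {"grip": 30, "xyz": [-61, 268, 0], "turn": [0, 0, 41]},
    {"grip": 30, "xyz": [-71, 314, 0], "turn": [0, 0, 48]},
    {"grip": 30, "xyz": [-80, 350, 0], "turn": [0, 0, 48]}
  ]
}}

```text
t: 15.25
eef_pos: [0.6001, -0.0227, 0.1532]
tcp_rot: [3.138, 0.004, -0.056]
wrist_force: [-0.1, 0.4, -1.2]
grip_width: 0.541
```

Emit:
{"name": "servo_tool", "arguments": {
  "rows": [
    {"grip": 30, "xyz": [8, 15, 0], "turn": [0, 0, 0]},
    {"grip": 30, "xyz": [8, 15, 0], "turn": [0, 0, 0]},
    {"grip": 30, "xyz": [8, 15, 0], "turn": [0, 0, 0]},
    {"grip": 30, "xyz": [8, 15, 0], "turn": [0, 0, 0]}
  ]
}}

```text
t: 15.65
eef_pos: [0.6064, -0.0322, 0.1546]
tcp_rot: [3.141, 0.003, -0.048]
wrist_force: [-0.3, 0.0, -1.2]
grip_width: 0.544
```

```bash
python3 -c "
from h import *
st();go(.610,-.0334,.155,-.05)"
```

```text
{'t': 15.65, 'eef_pos': array([ 0.6064, -0.0322,  0.1546]), 'tcp_rot': array([ 3.1409,  0.0034, -0.0476]), 'wrist_force': array([-0.3225,  0.005 , -1.1713]), 'grip_width': 0.5443592670350628}
shift [ 3.6617  1.0402 -0.4137] turn [0.0424 0.1928 0.135 ]
```

Emit:
{"name": "servo_tool", "arguments": {
  "rows": [
    {"grip": 30, "xyz": [3, 1, 30], "turn": [0, 0, 0]},
    {"grip": 30, "xyz": [3, 1, 70], "turn": [0, 0, 0]},
    {"grip": 30, "xyz": [3, 1, 98], "turn": [0, 0, 0]},
    {"grip": 30, "xyz": [3, 1, 109], "turn": [0, 0, 0]},
    {"grip": 30, "xyz": [3, 1, 112], "turn": [0, 0, 0]},
    {"grip": 30, "xyz": [3, 1, 112], "turn": [0, 0, 0]},
    {"grip": 30, "xyz": [3, 1, 112], "turn": [0, 0, 0]}
  ]
}}

```text
t: 16.35
eef_pos: [0.6118, -0.036, 0.0452]
tcp_rot: [3.14, -0.002, -0.05]
wrist_force: [-0.1, 0.5, 0.5]
grip_width: 0.543
```

Emit:
{"name": "servo_tool", "arguments": {
  "rows": [
    {"grip": 70, "xyz": [0, 0, 0], "turn": [0, 0, 0]},
    {"grip": 70, "xyz": [0, 0, 0], "turn": [0, 0, 0]},
    {"grip": 70, "xyz": [0, 0, 0], "turn": [0, 0, 0]},
    {"grip": 70, "xyz": [0, 0, 0], "turn": [0, 0, 0]},
    {"grip": 70, "xyz": [0, 0, -30], "turn": [0, 0, 0]},
    {"grip": 70, "xyz": [0, 0, -70], "turn": [0, 0, 0]},
    {"grip": 70, "xyz": [0, 0, -115], "turn": [0, 0, 0]},
    {"grip": 70, "xyz": [0, 0, -115], "turn": [0, 0, 0]}
  ]
}}

```text
t: 17.15
eef_pos: [0.6154, -0.0366, 0.1654]
tcp_rot: [3.14, -0.011, -0.051]
wrist_force: [0.9, 0.5, 0.3]
grip_width: 0.763
```

```bash
python3 -c "
from h import *
st();go(.410,-.024,.2,-.05)"
```

```text
{'t': 17.15, 'eef_pos': array([ 0.6154, -0.0366,  0.1654]), 'tcp_rot': array([ 3.1402, -0.0108, -0.0511]), 'wrist_force': array([0.9083, 0.4703, 0.343 ]), 'grip_width': 0.7629324654723472}
shift [-205.3453   -2.0327  -36.7808] turn [ 0.0803 -0.6202 -0.0612]
```

Emit:
{"name": "servo_tool", "arguments": {
  "rows": [
    {"grip": 60, "xyz": [-35, 0, -10], "turn": [0, 0, 0]},
    {"grip": 60, "xyz": [-80, 0, -25], "turn": [0, 0, 0]},
    {"grip": 60, "xyz": [-125, 0, -40], "turn": [0, 0, 0]},
    {"grip": 60, "xyz": [-165, -1, -55], "turn": [0, 0, 0]},
    {"grip": 60, "xyz": [-190, -2, -57], "turn": [0, 0, 0]},
    {"grip": 60, "xyz": [-190, -2, -57], "turn": [0, 0, 0]},
    {"grip": 60, "xyz": [-190, -2, -57], "turn": [0, 0, 0]}
  ]
}}

```text
t: 17.85
eef_pos: [0.4213, -0.0241, 0.2161]
tcp_rot: [3.14, -0.001, -0.05]
wrist_force: [-0.5, -0.1, 0.2]
grip_width: 0.653
```

```bash
python3 -c "
from h import *
st();d=snap('wrist','w6');snap('scene','s6');snap('top','t6')
print(proj(d,[[.4727,-.0259,.077]]))
cv2.imwrite('pics/w6v.png',d['color'][...,::-1])"
```

```text
{'t': 17.85, 'eef_pos': array([ 0.4213, -0.0241,  0.2161]), 'tcp_rot': array([ 3.1402, -0.0006, -0.0503]), 'wrist_force': array([-0.4957, -0.1214,  0.1633]), 'grip_width': 0.6525305613597472}
[[315.7465 169.4854]]
```

View pics/w6v.png

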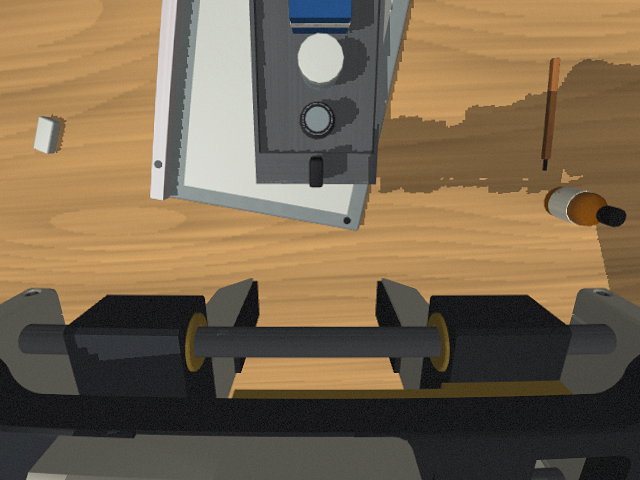

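The bar top at (316,171) matches the prediction of (315.7,169.5), and all three items stand in the tray. Now I fit the pad and tray poses to the picked fence and tray corners.

```bash
cat > fit.py <<'E'
from h import *
from scipy.optimize import least_squares
def fit(obs,p0):
    def f(p):
        c,s=np.cos(p[2]),np.sin(p[2]); r=[]
        for d,m,px in obs:
            m=np.array(m,float)/1e3; r+=list((proj(d,[[p[0]+c*m[0]-s*m[1],p[1]+s*m[0]+c*m[1],m[2]]])-px).ravel())
        return r
    q=least_squares(f,p0); print(q.x, 'res',np.array(q.fun).reshape(-1,2).round(1).tolist()); return q.x
E
python3 - <<'E'
from fit import *
w2=ld('w2');w6=ld('w6')
z=31
pad=fit([(w2,(150,96,z),(157,0)),(w2,(136,96,z),(153,20)),(w2,(150,-110,z),(455,49)),(w2,(136,-110,z),(449,69)),(w2,(136,110,z),(135,17)),(w6,(-150,110,z),(151,198)),(w6,(-150,96,z),(163,199))],[.58,0,-.23])
tr=fit([(w2,(95,60,z),(230,128)),(w2,(95,-60,z),(397,123)),(w6,(-95,60,z),(256,183)),(w6,(-95,-60,z),(376,184))],[.55,-.03,-.05])
rot=lambda a:np.array([[np.cos(a),-np.sin(a)],[np.sin(a),np.cos(a)]])
g=lambda t:t[:2]+rot(t[2])@[-.08,0]
goal=np.r_[pad[:2]+rot(pad[2])@[.041,.036],pad[2]]
print('grip now',g(tr),'goal origin',goal,'goal grip',g(goal))
go(*g(tr),.034,tr[2])
E
```

```text
[ 0.5688  0.0032 -0.2316] res [[-0.4, -2.9], [2.5, -0.4], [-2.4, -0.0], [-1.4, 1.2], [0.5, -0.3], [0.0, 0.9], [1.5, 2.2]]
[ 0.55   -0.0315 -0.0599] res [[1.1, -1.2], [-2.1, 1.7], [0.9, -0.6], [0.5, -0.5]]
grip now [ 0.4701 -0.0267] goal origin [ 0.617   0.0289 -0.2316] goal grip [0.5391 0.0472]
shift [ 48.3627  -0.5227 181.5888] turn [0.1388 0.0449 0.5275]
```

Emit:
{"name": "servo_tool", "arguments": {
  "rows": [
    {"grip": 50, "xyz": [30, 0, 20], "turn": [0, 0, 0.5]},
    {"grip": 50, "xyz": [50, 0, 60], "turn": [0, 0, 0.5]},
    {"grip": 50, "xyz": [50, 0, 100], "turn": [0, 0, 0.5]},
    {"grip": 50, "xyz": [50, 0, 140], "turn": [0, 0, 0.5]},
    {"grip": 50, "xyz": [50, 0, 168], "turn": [0, 0, 0.5]},
    {"grip": 50, "xyz": [50, 0, 179], "turn": [0, 0, 0.5]},
    {"grip": 50, "xyz": [50, 0, 180], "turn": [0, 0, 0.5]},
    {"grip": 50, "xyz": [50, 0, 180], "turn": [0, 0, 0.5]}
  ]
}}

```text
t: 18.8
eef_pos: [0.4716, -0.0274, 0.0361]
tcp_rot: [3.139, 0.0, -0.06]
wrist_force: [0.3, -0.1, 0.4]
grip_width: 0.543
```

Emit:
{"name": "servo_tool", "arguments": {
  "rows": [
    {"grip": 0, "xyz": [0, 0, 0], "turn": [0, 0, 0]},
    {"grip": 0, "xyz": [0, 0, 0], "turn": [0, 0, 0]},
    {"grip": 0, "xyz": [0, 0, 0], "turn": [0, 0, 0]},
    {"grip": 0, "xyz": [0, 0, 0], "turn": [0, 0, 0]},
    {"grip": 0, "xyz": [0, 0, 0], "turn": [0, 0, 0]},
    {"grip": 0, "xyz": [0, 0, 0], "turn": [0, 0, 0]},
    {"grip": 0, "xyz": [0, 0, 0], "turn": [0, 0, 0]},
    {"grip": 0, "xyz": [0, 0, 0], "turn": [0, 0, 0]}
  ],
  "force": 40
}}

```text
t: 19.6
eef_pos: [0.4709, -0.0268, 0.036]
tcp_rot: [3.14, 0.001, -0.059]
wrist_force: [-2.1, 0.9, 5.8]
grip_width: 0.13
```

```bash
python3 -c "
from h import *
st();go(.5391-.015*.973,.0472-.015-.015*-.23,.036,-.2316)"
```

```text
{'t': 19.6, 'eef_pos': array([ 0.4709, -0.0268,  0.036 ]), 'tcp_rot': array([ 3.14  ,  0.0008, -0.0591]), 'wrist_force': array([-2.0608,  0.9119,  5.7914]), 'grip_width': 0.13018874762679009}
shift [ 49.8612 -65.4799  -0.1575] turn [0.0931 0.0402 9.8834]
```

The bar is gripped at 12 mm. I turn and slide the tray gently towards a point 15 mm short of both fences.

Emit:
{"name": "servo_tool", "arguments": {
  "rows": [
    {"grip": 0, "xyz": [1.5, -2, 0], "turn": [0, 0, 0.3]},
    {"grip": 0, "xyz": [5, -6, 0], "turn": [0, 0, 0.9]},
    {"grip": 0, "xyz": [9, -12, 0], "turn": [0, 0, 1.8]},
    {"grip": 0, "xyz": [13, -17, 0], "turn": [0, 0, 2.6]},
    {"grip": 0, "xyz": [17, -22, 0], "turn": [0, 0, 3.4]},
    {"grip": 0, "xyz": [21, -28, 0], "turn": [0, 0, 4.2]},
    {"grip": 0, "xyz": [24, -31, 0], "turn": [0, 0, 4.8]},
    {"grip": 0, "xyz": [25, -33, 0], "turn": [0, 0, 5]}
  ]
}}

```text
t: 20.4
eef_pos: [0.4977, 0.0033, 0.036]
tcp_rot: [3.139, 0.001, -0.148]
wrist_force: [-2.3, -4.4, 8.3]
grip_width: 0.13
```

```bash
python3 -c "
from h import *
st();go(.5391-.015*.973,.0472-.015-.015*-.23,.036,-.2316)"
```

```text
{'t': 20.4, 'eef_pos': array([0.4977, 0.0033, 0.036 ]), 'tcp_rot': array([ 3.1386,  0.0009, -0.1484]), 'wrist_force': array([-2.2709, -4.4035,  8.2598]), 'grip_width': 0.12953496027079886}
shift [ 21.7717 -35.9982  -0.1088] turn [0.172  0.0447 4.7699]
```

Emit:
{"name": "servo_tool", "arguments": {
  "rows": [
    {"grip": 0, "xyz": [1, -2, 0], "turn": [0, 0, 0.3]},
    {"grip": 0, "xyz": [4, -7, 0], "turn": [0, 0, 0.9]},
    {"grip": 0, "xyz": [8, -13, 0], "turn": [0, 0, 1.8]},
    {"grip": 0, "xyz": [11, -19, 0], "turn": [0, 0, 2.6]},
    {"grip": 0, "xyz": [15, -25, 0], "turn": [0, 0, 3.4]},
    {"grip": 0, "xyz": [19, -31, 0], "turn": [0, 0, 4.2]},
    {"grip": 0, "xyz": [21, -35, 0], "turn": [0, 0, 4.8]},
    {"grip": 0, "xyz": [21, -35, 0], "turn": [0, 0, 4.8]}
  ]
}}

```text
t: 21.2
eef_pos: [0.5243, 0.0355, 0.036]
tcp_rot: [3.139, -0.0, -0.232]
wrist_force: [-0.6, -0.9, 5.6]
grip_width: 0.129
```

```bash
python3 -c "
from fit import *
st();go(.5391,.0472,.036,-.2316)
d=snap('scene','s7');t=snap('top','t7');w=snap('wrist','w7')
o=np.zeros((600,800,3),np.uint8)
cc=lambda im,x,y,ww,h,k:cv2.resize(im[y:y+h,x:x+ww],None,fx=k,fy=k,interpolation=cv2.INTER_CUBIC)
a=cc(d['color'],245,190,165,150,2.4);b=cc(t['color'],262,140,125,145,3.2)
o[:360,:396]=a;o[:464,400:800]=b;o[362:362+238,:396]=cc(w['color'],80,0,396,238,1)
cv2.imwrite('pics/c7.png',o[...,::-1])"
```

```text
{'t': 21.2, 'eef_pos': array([0.5243, 0.0355, 0.036 ]), 'tcp_rot': array([ 3.1394, -0.0005, -0.2316]), 'wrist_force': array([-0.6419, -0.8831,  5.5856]), 'grip_width': 0.12946153076291253}
shift [ 11.7309 -14.7405  -0.0207] turn [ 0.1246 -0.0277  0.0009]
```

View pics/c7.png

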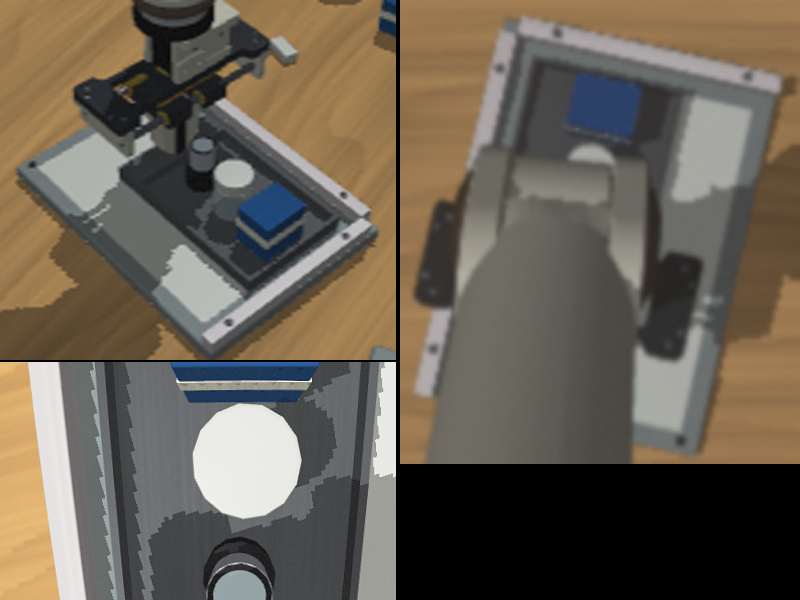

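The picture shows all three items upright in the tray and the tray nearly parallel to the fences, with the gripper clear of the eyepiece. I creep towards both fences with force checks.

Emit:
{"name": "servo_tool", "arguments": {
  "rows": [
    {"grip": 0, "xyz": [1, -1, 0], "turn": [0, 0, 0]},
    {"grip": 0, "xyz": [2, -2, 0], "turn": [0, 0, 0]},
    {"grip": 0, "xyz": [3, -3, 0], "turn": [0, 0, 0]},
    {"grip": 0, "xyz": [4, -4, 0], "turn": [0, 0, 0]},
    {"grip": 0, "xyz": [5, -5, 0], "turn": [0, 0, 0]},
    {"grip": 0, "xyz": [6, -6, 0], "turn": [0, 0, 0]},
    {"grip": 0, "xyz": [7, -7, 0], "turn": [0, 0, 0]}
  ]
}}

```text
t: 22.05
eef_pos: [0.5315, 0.0399, 0.036]
tcp_rot: [3.139, 0.001, -0.232]
wrist_force: [-4.2, -3.2, 8.6]
grip_width: 0.13
```

Emit:
{"name": "servo_tool", "arguments": {
  "rows": [
    {"grip": 0, "xyz": [0, -0.6, 0], "turn": [0, 0, 0]},
    {"grip": 0, "xyz": [0, -1.2, 0], "turn": [0, 0, 0]},
    {"grip": 0, "xyz": [0, -1.8, 0], "turn": [0, 0, 0]},
    {"grip": 0, "xyz": [0, -2.4, 0], "turn": [0, 0, 0]},
    {"grip": 0, "xyz": [0, -3, 0], "turn": [0, 0, 0]}
  ]
}}

```text
t: 22.55
eef_pos: [0.5331, 0.0423, 0.0361]
tcp_rot: [3.139, -0.0, -0.233]
wrist_force: [-1.4, -3.0, 7.2]
grip_width: 0.131
```

```bash
python3 -c "
from h import *
st();go(.5391,.0472,.036,-.2316)"
```

```text
{'t': 22.55, 'eef_pos': array([0.5331, 0.0423, 0.0361]), 'tcp_rot': array([ 3.1385, -0.0004, -0.2327]), 'wrist_force': array([-1.4468, -3.0197,  7.2248]), 'grip_width': 0.13067210524592562}
shift [ 4.7403 -6.167   0.0394] turn [ 0.1769 -0.0227 -0.0608]
```

Emit:
{"name": "servo_tool", "arguments": {
  "rows": [
    {"grip": 0, "xyz": [0, -0.6, 0], "turn": [0, 0, 0]},
    {"grip": 0, "xyz": [0, -1.2, 0], "turn": [0, 0, 0]},
    {"grip": 0, "xyz": [0, -1.8, 0], "turn": [0, 0, 0]},
    {"grip": 0, "xyz": [0, -2.4, 0], "turn": [0, 0, 0]},
    {"grip": 0, "xyz": [0, -3, 0], "turn": [0, 0, 0]}
  ]
}}

```text
t: 23.05
eef_pos: [0.5339, 0.0452, 0.036]
tcp_rot: [3.138, -0.001, -0.233]
wrist_force: [-0.8, -3.2, 7.4]
grip_width: 0.126
```

Emit:
{"name": "servo_tool", "arguments": {
  "rows": [
    {"grip": 0, "xyz": [0, -0.5, 0], "turn": [0, 0, 0]},
    {"grip": 0, "xyz": [0, -1, 0], "turn": [0, 0, 0]},
    {"grip": 0, "xyz": [0, -1.5, 0], "turn": [0, 0, 0]}
  ]
}}

```text
t: 23.35
eef_pos: [0.5342, 0.0466, 0.036]
tcp_rot: [3.138, -0.001, -0.233]
wrist_force: [-1.1, -4.4, 6.7]
grip_width: 0.13
```

```bash
python3 -c "
from h import *
st();s=bot.observe();print(s['moment']);go(.5391,.0472,.036,-.2316);a=s['tcp_rot'][2]
f=s['wrist_force'];print('pad f',np.cos(a)*f[0]+np.sin(a)*f[1],-np.sin(a)*f[0]+np.cos(a)*f[1])"
```

```text
{'t': 23.35, 'eef_pos': array([0.5342, 0.0466, 0.036 ]), 'tcp_rot': array([ 3.1385, -0.0006, -0.2326]), 'wrist_force': array([-1.146 , -4.3751,  6.7269]), 'grip_width': 0.13029385532955912}
[-0.1187  0.2303 -0.0861]
shift [ 4.5991 -1.6571  0.0358] turn [ 0.1775 -0.0364 -0.0565]
pad f -0.10669033317491361 -4.521450852948294
```

Emit:
{"name": "servo_tool", "arguments": {
  "rows": [
    {"grip": 0, "xyz": [0, -0.5, 0], "turn": [0, 0, 0]},
    {"grip": 0, "xyz": [0, -1, 0], "turn": [0, 0, 0]},
    {"grip": 0, "xyz": [0, -1.5, 0], "turn": [0, 0, 0]}
  ]
}}

```text
t: 23.65
eef_pos: [0.5346, 0.0481, 0.0361]
tcp_rot: [3.139, -0.001, -0.233]
wrist_force: [-1.6, -3.6, 6.7]
grip_width: 0.125
```

Emit:
{"name": "servo_tool", "arguments": {
  "rows": [
    {"grip": 0, "xyz": [0, -0.5, 0], "turn": [0, 0, 0]},
    {"grip": 0, "xyz": [0, -1, 0], "turn": [0, 0, 0]},
    {"grip": 0, "xyz": [0, -1.5, 0], "turn": [0, 0, 0]}
  ]
}}

```text
t: 23.95
eef_pos: [0.5348, 0.0492, 0.0361]
tcp_rot: [3.138, -0.001, -0.233]
wrist_force: [-0.2, -5.7, 7.6]
grip_width: 0.128
```

```bash
cat >> h.py <<'E'
def pf():
    s=bot.observe();f=s['wrist_force'];a=-.2316;c,q=np.cos(a),np.sin(a);e=s['eef_pos']-[.5391,.0472,0]
    print(s['t'],'pad f',c*f[0]+q*f[1],-q*f[0]+c*f[1],f[2],'mom',s['moment'],'pos rel mm',(c*e[0]+q*e[1])*1e3,(-q*e[0]+c*e[1])*1e3,s['eef_pos'][2],'rot',s['tcp_rot'])
E
python3 -c "
from h import *
pf()"
```

```text
23.95 pad f 1.1539865437883143 -5.60713839200371 7.604252143608854 mom [-0.3938  0.3664 -0.1801] pos rel mm -4.590770721593026 0.9342479820740879 0.03607056622186769 rot [ 3.1381 -0.0005 -0.233 ]
```

Emit:
{"name": "servo_tool", "arguments": {
  "rows": [
    {"grip": 0, "xyz": [0, -0.5, 0], "turn": [0, 0, 0]},
    {"grip": 0, "xyz": [0, -1, 0], "turn": [0, 0, 0]},
    {"grip": 0, "xyz": [0, -1, 0], "turn": [0, 0, 0]}
  ]
}}

```text
t: 24.25
eef_pos: [0.5348, 0.0493, 0.0361]
tcp_rot: [3.137, -0.0, -0.234]
wrist_force: [-2.4, -6.5, 8.9]
grip_width: 0.133
```

```bash
python3 -c "
from h import *
pf()"
```

```text
24.25 pad f -0.8700462008207788 -6.917201458245506 8.90249023033403 mom [-0.6413  0.403  -0.1592] pos rel mm -4.641341188255038 1.0870208847864742 0.036089463790948274 rot [ 3.1374 -0.0003 -0.2337]
```

The left fence is in contact (the tray stopped and the force rises about 2.5 N/mm). Next I creep along x.

Emit:
{"name": "servo_tool", "arguments": {
  "rows": [
    {"grip": 0, "xyz": [0.5, 0, 0], "turn": [0, 0, 0]},
    {"grip": 0, "xyz": [1, 0, 0], "turn": [0, 0, 0]},
    {"grip": 0, "xyz": [1.5, 0, 0], "turn": [0, 0, 0]},
    {"grip": 0, "xyz": [2, 0, 0], "turn": [0, 0, 0]},
    {"grip": 0, "xyz": [2.5, 0, 0], "turn": [0, 0, 0]},
    {"grip": 0, "xyz": [3, 0, 0], "turn": [0, 0, 0]}
  ]
}}

```text
t: 24.85
eef_pos: [0.5348, 0.0492, 0.036]
tcp_rot: [3.137, 0.005, -0.234]
wrist_force: [-11.7, -4.4, 18.3]
grip_width: 0.129
```

Emit:
{"name": "servo_tool", "arguments": {
  "rows": [
    {"grip": 0, "xyz": [0.5, 0, 0], "turn": [0, 0, 0]},
    {"grip": 0, "xyz": [1, 0, 0], "turn": [0, 0, 0]},
    {"grip": 0, "xyz": [1.5, 0, 0], "turn": [0, 0, 0]},
    {"grip": 0, "xyz": [2, 0, 0], "turn": [0, 0, 0]}
  ]
}}

```text
t: 25.25
eef_pos: [0.5365, 0.0488, 0.036]
tcp_rot: [3.137, 0.005, -0.233]
wrist_force: [-12.1, -4.7, 18.6]
grip_width: 0.129
```

```bash
python3 -c "
from h import *
pf()"
```

```text
25.25 pad f -10.669618765769092 -7.3827290949826345 18.569287635638272 mom [-0.1825  1.6095 -0.2214] pos rel mm -2.8666604288431747 0.9862613292406185 0.03598455605337034 rot [ 3.1371  0.0054 -0.2335]
```

Emit:
{"name": "servo_tool", "arguments": {
  "rows": [
    {"grip": 0, "xyz": [0, 0, -0.5], "turn": [0, 0, 0]},
    {"grip": 0, "xyz": [0, 0, -1], "turn": [0, 0, 0]},
    {"grip": 0, "xyz": [0, 0, -1], "turn": [0, 0, 0]}
  ]
}}

```text
t: 25.55
eef_pos: [0.5368, 0.0489, 0.0361]
tcp_rot: [3.137, 0.005, -0.233]
wrist_force: [-8.3, -5.3, 8.4]
grip_width: 0.129
```

```bash
python3 -c "
from h import *
pf()"
```

```text
25.55 pad f -6.8401696562318195 -7.030898218283641 8.35058742472074 mom [-0.4446  0.8267 -0.2768] pos rel mm -2.5811839863755965 1.1053278052564037 0.03613306749324964 rot [ 3.1367  0.0046 -0.2329]
```

Emit:
{"name": "servo_tool", "arguments": {
  "rows": [
    {"grip": 0, "xyz": [0.5, 0, -0.1], "turn": [0, 0, 0]},
    {"grip": 0, "xyz": [1, 0, -0.2], "turn": [0, 0, 0]},
    {"grip": 0, "xyz": [1.5, 0, -0.3], "turn": [0, 0, 0]},
    {"grip": 0, "xyz": [1.5, 0, -0.3], "turn": [0, 0, 0]}
  ]
}}

```text
t: 25.95
eef_pos: [0.5383, 0.0485, 0.0362]
tcp_rot: [3.137, 0.005, -0.233]
wrist_force: [-5.9, -3.2, 5.9]
grip_width: 0.129
```

```bash
python3 -c "
from h import *
pf()"
```

```text
25.95 pad f -4.981573213884436 -4.444020943158692 5.861424602687705 mom [-0.4937  0.652  -0.132 ] pos rel mm -1.0319402529669632 1.0904340664373628 0.03618167547511 rot [ 3.1365  0.0046 -0.2328]
```

Emit:
{"name": "servo_tool", "arguments": {
  "rows": [
    {"grip": 0, "xyz": [0.5, 0, -0.1], "turn": [0, 0, 0]},
    {"grip": 0, "xyz": [1, 0, -0.2], "turn": [0, 0, 0]},
    {"grip": 0, "xyz": [1, 0, -0.2], "turn": [0, 0, 0]}
  ]
}}

```text
t: 26.25
eef_pos: [0.5394, 0.0483, 0.0362]
tcp_rot: [3.136, 0.005, -0.233]
wrist_force: [-5.2, -3.6, 4.7]
grip_width: 0.133
```

```bash
python3 -c "
from h import *
pf()"
```

```text
26.25 pad f -4.20016242035588 -4.668322422843448 4.700556253126234 mom [-0.5467  0.545  -0.1573] pos rel mm -0.002546473394586144 1.1122470897366994 0.036221105875158296 rot [ 3.1364  0.0046 -0.2327]
```

Still sliding smoothly along the left fence; I carry on in small steps.

Emit:
{"name": "servo_tool", "arguments": {
  "rows": [
    {"grip": 0, "xyz": [0.5, 0, 0], "turn": [0, 0, 0]},
    {"grip": 0, "xyz": [1, 0, 0], "turn": [0, 0, 0]},
    {"grip": 0, "xyz": [1.5, 0, 0], "turn": [0, 0, 0]}
  ]
}}

```text
t: 26.55
eef_pos: [0.5407, 0.0479, 0.0362]
tcp_rot: [3.136, 0.005, -0.233]
wrist_force: [-7.4, -4.5, 4.8]
grip_width: 0.133
```

Emit:
{"name": "servo_tool", "arguments": {
  "rows": [
    {"grip": 0, "xyz": [0.5, 0, 0], "turn": [0, 0, 0]},
    {"grip": 0, "xyz": [1, 0, 0], "turn": [0, 0, 0]},
    {"grip": 0, "xyz": [1.5, 0, 0], "turn": [0, 0, 0]}
  ]
}}

```text
t: 26.85
eef_pos: [0.5413, 0.0478, 0.0362]
tcp_rot: [3.136, 0.007, -0.233]
wrist_force: [-9.5, -4.0, 8.2]
grip_width: 0.129
```

```bash
python3 -c "
from h import *
pf()"
```

```text
26.85 pad f -8.311083040470953 -6.117155566132379 8.237258896986813 mom [-0.3583  1.2516 -0.127 ] pos rel mm 1.9997942488563474 1.0754434716799042 0.03617329959440564 rot [ 3.1363  0.0065 -0.2326]
```

Emit:
{"name": "servo_tool", "arguments": {
  "rows": [
    {"grip": 0, "xyz": [0.5, -0.5, 0], "turn": [0, 0, 0]},
    {"grip": 0, "xyz": [1, -1, 0], "turn": [0, 0, 0]},
    {"grip": 0, "xyz": [1.5, -1.5, 0], "turn": [0, 0, 0]},
    {"grip": 0, "xyz": [1.5, -1.5, 0], "turn": [0, 0, 0]}
  ]
}}

```text
t: 27.25
eef_pos: [0.5412, 0.0478, 0.0361]
tcp_rot: [3.135, 0.01, -0.233]
wrist_force: [-13.7, -6.0, 12.2]
grip_width: 0.129
```

```bash
python3 -c "
from h import *
pf()"
```

```text
27.25 pad f -11.916449934627607 -8.976168846872273 12.246328523796384 mom [-0.6131  2.0604 -0.1111] pos rel mm 1.9560757330640433 1.0507878335940837 0.03613945907180413 rot [ 3.1347  0.0097 -0.2334]
```

Both fences are now in firm contact: about 12 N in x and 9 N in y, with no further motion. Now the last close look.

```bash
python3 -c "
from h import *
d=snap('scene','s8');w=snap('wrist','w8');t=snap('top','t8')
cc=lambda im,x,y,ww,h,k:cv2.resize(im[y:y+h,x:x+ww],None,fx=k,fy=k,interpolation=cv2.INTER_CUBIC)
o=np.zeros((600,800,3),np.uint8)
o[:300,:400]=cc(d['color'],280,195,133,100,3.01)[:300,:400]
o[300:,:400]=cc(t['color'],270,140,133,100,3.01)[:300,:400]
o[:600,400:]=cc(w['color'],120,0,200,300,2)
cv2.imwrite('pics/c8.png',o[...,::-1]);pf()"
```

```text
27.4 pad f -11.618054566799316 -9.202430289611232 12.759268843625863 mom [-0.6396  2.0067 -0.084 ] pos rel mm 1.9508818543433015 1.048244690458139 0.03614376444152792 rot [ 3.1347  0.0096 -0.2334]
```

View pics/c8.png

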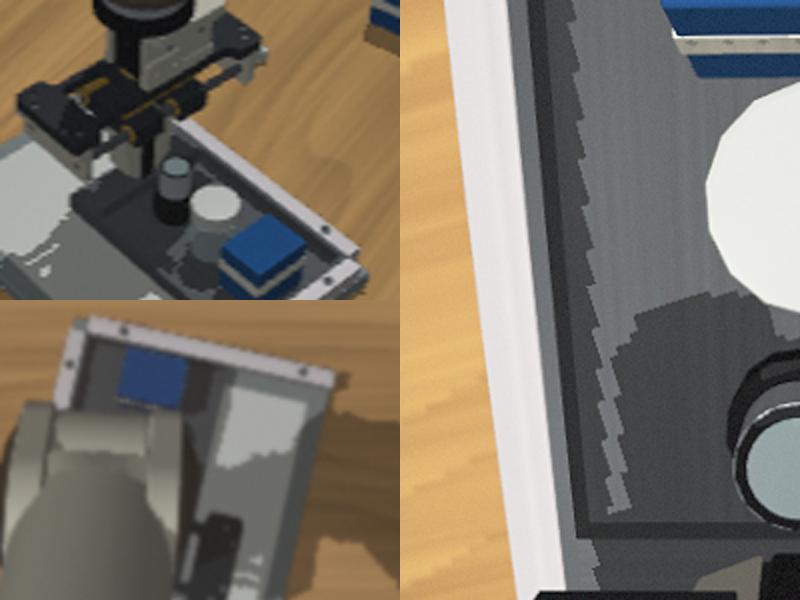

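```bash
python3 -c "
from h import *
w=ld('w8');g=lambda l:[((x-400+.5)/2-.5+120,(y+.5)/2-.5) for x,y in l]
for n,l in(('fence',[(515,2),(562,530)]),('tray inner rim',[(527,2),(578,525)])):
    q=atz(w,g(l),.031);e=q[0]-q[1];a=np.arctan2(e[1],e[0]);print(n,a,q[:,:2]*1e3, -np.sin(-.2316)*q[:,0]*1e3+np.cos(.2316)*q[:,1]*1e3)
pf()"
```

```text
fence -0.24322639412114883 [[685.7949  73.5061]
 [570.5136 102.1119]] [228.9575 230.3384]
tray inner rim -0.2285754643286253 [[685.1477  71.0405]
 [570.8599  97.6286]] [226.4092 226.0543]
27.4 pad f -11.618054566799316 -9.202430289611232 12.759268843625863 mom [-0.6396  2.0067 -0.084 ] pos rel mm 1.9508818543433015 1.048244690458139 0.03614376444152792 rot [ 3.1347  0.0096 -0.2334]
```

The rough edge picks suggest the tray may be about 0.01 rad off the fence, so I refine with subpixel line fits.

```bash
python3 - <<'E'
from h import *
w=ld('w8');im=cv2.cvtColor(w['color'],cv2.COLOR_RGB2GRAY).astype(float)
im=cv2.GaussianBlur(im,(3,3),0)
F=[];T=[]
for v in range(8,256,4):
    xf=(515+(562-515)*(2*v)/530-400)/2+120; xt=(527+(578-527)*(2*v)/530-400)/2+120
    for x0,L in((xf,F),(xt,T)):
        us=np.arange(int(x0)-4,int(x0)+6); g=-np.gradient(im[v])[us]; i=g.argmax()
        if 0<i<len(us)-1 and g[i]>5:
            o=(g[i-1]-g[i+1])/(2*(g[i-1]-2*g[i]+g[i+1])); L.append((us[i]+o,v))
for n,L in(('fence',F),('tray',T)):
    q=atz(w,L,.031)[:,:2]*1e3
    keep=np.ones(len(q),bool)
    for _ in range(3):
        p=np.polyfit(q[keep,0],q[keep,1],1); r=q[:,1]-np.polyval(p,q[:,0]); keep=abs(r)<2.5*max(r[keep].std(),.1)
    print(n,len(q),keep.sum(),'yaw',np.arctan(p[0]),'std',r[keep].std(),'y at 580,680',np.polyval(p,[580,680]))
E
```

```text
fence 27 27 yaw -0.2360359259394181 std 0.02855226601365899 y at 580,680 [100.769   76.7171]
tray 62 62 yaw -0.23483448549195998 std 0.028954463387219596 y at 580,680 [96.3654 72.4406]
```

The lines are parallel within 0.002 rad, and the 4.2 mm spacing equals the 4 mm wall, so the tray is flush on the left fence. One more push in x with the down-load relaxed tells far-fence contact from friction.

Emit:
{"name": "servo_tool", "arguments": {
  "rows": [
    {"grip": 0, "xyz": [0.5, 0, -0.4], "turn": [0, 0, 0]},
    {"grip": 0, "xyz": [1, -0.3, -0.8], "turn": [0, 0, 0]},
    {"grip": 0, "xyz": [1.5, -0.5, -0.8], "turn": [0, 0, 0]},
    {"grip": 0, "xyz": [1.5, -0.5, -0.8], "turn": [0, 0, 0]},
    {"grip": 0, "xyz": [1.5, -0.5, -0.8], "turn": [0, 0, 0]}
  ]
}}

```text
t: 27.9
eef_pos: [0.5412, 0.0478, 0.0362]
tcp_rot: [3.134, 0.013, -0.233]
wrist_force: [-15.3, -5.6, 11.6]
grip_width: 0.13
```

```bash
python3 - <<'E'
from h import *
pf()
# far fence inner top edge vs tray +x rim outer: predicted positions in top view along pad x at pad y ~ 60 (from last fit)
t=snap('top','t9')
g=cv2.cvtColor(t['color'],cv2.COLOR_RGB2GRAY).astype(int)
a=-.2355;c,s=np.cos(a),np.sin(a);px,py=.5688,.0032
for y in(.0,.03):
    X=np.arange(.100,.156,.002);P=[[px+c*x-s*y,py+s*x+c*y,.031] for x in X];q=proj(t,P)
    print(y,[(int(x*1e3),int(g[int(round(v)),int(round(u))])) for x,(u,v) in zip(X,q)])
E
```

```text
27.9 pad f -13.599443889501174 -8.997229447276387 11.634980183526306 mom [-0.6665  2.427   0.0033] pos rel mm 1.9189526521086342 1.093475967390723 0.03621734070829154 rot [ 3.1338  0.0125 -0.2333]
0.0 [(100, 51), (102, 51), (104, 50), (106, 50), (108, 50), (110, 50), (112, 50), (114, 50), (116, 50), (118, 51), (120, 49), (122, 51), (124, 51), (126, 51), (128, 49), (130, 48), (132, 45), (134, 59), (136, 105), (138, 159), (140, 170), (142, 170), (144, 168), (146, 165), (148, 151), (150, 151), (152, 119), (154, 123)]
0.03 [(100, 62), (102, 63), (104, 63), (106, 62), (108, 63), (110, 63), (112, 63), (114, 63), (116, 63), (118, 63), (120, 63), (122, 63), (124, 63), (126, 64), (128, 63), (130, 62), (132, 61), (134, 73), (136, 118), (138, 160), (140, 160), (142, 168), (144, 167), (146, 162), (148, 162), (150, 152), (152, 130), (154, 124)]
```

No movement with the friction relieved, while the force rose to 13.6 N, so the far fence is in contact. I add some margin on the left fence and let it settle.

Emit:
{"name": "servo_tool", "arguments": {
  "rows": [
    {"grip": 0, "xyz": [0, -0.5, 0], "turn": [0, 0, 0]},
    {"grip": 0, "xyz": [0, -1, 0], "turn": [0, 0, 0]},
    {"grip": 0, "xyz": [0, -1.5, 0], "turn": [0, 0, 0]},
    {"grip": 0, "xyz": [0, -2, 0], "turn": [0, 0, 0]},
    {"grip": 0, "xyz": [0, -2, 0], "turn": [0, 0, 0]},
    {"grip": 0, "xyz": [0, -2, 0], "turn": [0, 0, 0]},
    {"grip": 0, "xyz": [0, -2, 0], "turn": [0, 0, 0]}
  ]
}}

```text
t: 28.65
eef_pos: [0.5412, 0.0478, 0.0363]
tcp_rot: [3.132, 0.013, -0.235]
wrist_force: [-16.7, -10.5, 13.6]
grip_width: 0.13
```

```bash
python3 - <<'E'
from h import *
pf()
w=snap('wrist','w9')
im=cv2.GaussianBlur(cv2.cvtColor(w['color'],cv2.COLOR_RGB2GRAY).astype(float),(3,3),0)
for k,(a,b) in {'fence':(515,562),'tray':(527,578)}.items():
    L=[]
    for v in range(8,256,4):
        x0=(a+(b-a)*(2*v)/530-400)/2+120; us=np.arange(int(x0)-4,int(x0)+6); g=-np.gradient(im[v])[us]; i=g.argmax()
        if 0<i<len(us)-1 and g[i]>5: L.append((us[i]+(g[i-1]-g[i+1])/(2*(g[i-1]-2*g[i]+g[i+1])),v))
    q=atz(w,L,.031)[:,:2]*1e3; p=np.polyfit(q[:,0],q[:,1],1); print(k,len(q),np.arctan(p[0]),np.polyval(p,[580,680]))
E
```

```text
28.65 pad f -13.83926855409475 -14.038139414622725 13.64920867759644 mom [-1.3795  2.7373 -0.0884] pos rel mm 1.9145216371255607 1.0736702071320354 0.0362791407590252 rot [ 3.1318  0.0129 -0.2347]
fence 22 -0.23661890568392793 [100.7823  76.6686]
tray 62 -0.23483477880764797 [96.3804 72.4555]
```

Everything is steady: 13.8 N and 14.0 N along the two pad axes, parallel within 0.002 rad. I hand in.

```bash
python3 -c "
from h import *
print(bot.job_done());pf()"
```

```text
the job is handed in; nothing more can be done
None
the job is handed in; nothing more can be done
```

The jar, eyepiece and carton (the one nearest the base) stand in the tray. The tray is pressed into the fence corner with the gripper still on its bar. I handed the job in at about 28.7 s, and no verdict was reported.

**Last checks:**
- **Force:** the wrist read about 14 N along each pad axis, with about 14 N pressing down. Part of that is friction, so the force on each fence is inferred, not measured.
- **Far fence:** when I eased the down-load and pushed harder, the tray did not move, so it is against the fence and not held by friction.
- **Squareness:** the tray rim and left fence were parallel within 0.002 rad, and the 4.2 mm rim-to-fence spacing matches the 4 mm wall.
- **Items:** in the last picture viewed, all three stood upright with the gripper clear of them. I pressed a little harder after that picture.
- **Bystanders:** none was touched that I saw, but I did not re-measure their positions.

**What disagreed or went wrong:**
- The tray stopped about 2 mm (x) and 1 mm (y) beyond my camera estimate, within its error.
- The hand tilted about 0.013 rad under the push. I did not measure the tray's own tilt.
- My first approach to the carton hit joint 7's limit, so I gripped it across its other pair of sides.

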